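# Bolt and hook a medicine lock box

## Task

Lock the blue-grey medicine box on the packing table: slide the bolt on its lid fully home, under the tall staple and away from its knob. Then take the steel snap hook out of its rest by the black grip and push it down over the staple's bar, feeling for the bar and never forcing it, until the bar is right up inside the hook and the sprung gate has flicked shut behind it; leave it hanging there upright. Leave the carton, the packet and the jar as they stand.

Things in the scene. Friction and masses are not known exactly. Their poses are not given: they have to be found in the camera images.
- lockbox: blue-grey steel box fixed to the table, 266 x 176 mm, lid top 90 mm above the table. Origin: centre of its underside; x runs along the bolt, pointing the way the bolt closes, y across the lid, z up. It carries bolt and staple; what bears on those bears on the box. Pressing the hook on it with more than 25 N damages it
- staple_foot (a point): point on the lid under the middle of the staple; axes as the box. The staple, an upright U of 8 mm round bar, stands astride the bolt: its level bar runs along y, legs 30 mm to either side (52 mm clear between). The bar's height is set by lock nuts and is not measured: its middle line lies anywhere from 50 to 86 mm above this point. Feel for it (or look). It does not yield
- bolt_knob (a point): middle of the bolt's upright round knob, 18 mm diameter, 32 mm tall, top 40 mm above the lid; slides with the bolt along the box's x. The flat bolt is 24 mm wide, top 8 mm above the lid. Bolt home, the knob stands 75 mm short of the staple. At the bolt's far end, 115 mm beyond the knob, a lug 32 mm high passes under the bar to the staple's far side
- bolt (a joint): travel of the bolt, m: 0 drawn back, 0.070 fully home against its stop. It slides with about 3 N of friction and stays where it is left
- hook_grip (a point): middle of the hook's black plastic grip (30 mm along the hook's x, 16 mm along y, 40 mm tall). The hook stands upright in its rest, mouth down; z up, x across the mouth from the gate's hinge to the nose, y through the eye. Take the grip here across its 30 mm, fingers closing along the hook's x; round steel shoulders begin 23 mm below. Once on the bar and let go it hangs upright by itself
- hook_eye (a point): middle of the hook's eye, 47 mm below the grip's middle, same axes. The hook is a downward-open loop of 10 mm round steel, about 100 g, legs 22 mm apart inside and 45 mm overall. The gate, a 5 mm rod, closes the mouth 15 mm below this point. The staple's bar, lying along the hook's y, enters the mouth from below at x = 0 to +3 mm
- gate (a joint): angle of the sprung gate, rad: 0 shut, up to 1.35 swung in; it swings only inwards (up). Its underside meets the bar with the grip's middle 68 mm above the bar's middle line; swinging it takes about 4 to 8 N. It flicks shut behind the bar just before the crown of the eye bears on the bar (grip's middle 37 mm above the bar's middle line), when the force rises steeply
- hook: the hook as a whole; its origin is at the foot of its legs, 72 mm below the middle of its grip; axes as the grip
- hook_rest: grey plastic rest fixed to the table, 72 x 36 mm, 34 mm high, in which the hook stands 9 mm above the table, 25 mm deep, with 4 mm play along and 2 mm across; the hook lifts straight out. Origin: centre of the underside; x along its length
- carton_mid (a point): bystander: middle of a loose paper carton 60 x 130 x 50 mm with a blue band
- packet_mid (a point): bystander: middle of a loose brown packet 85 x 60 x 35 mm
- bottle_mid (a point): bystander: middle of a loose white jar, 52 mm diameter, 100 mm tall

How it is judged:
By the outcome, as a careful person would: the job done as asked, in the order asked, and still so for the second after the job is handed in, with the robot touching nothing.
It also fails if it takes over 58 s, if anything falls off the work surface, if the arm or the gripper's body presses on something with over 40 N, if the wrist force passes 120 N, or if a joint passes its speed limit or range.

## Robot

A 6-joint arm with a two-finger parallel gripper is mounted at the origin on the work surface. World frame = base frame: x ahead of the robot, y to its left, z up, the work surface at z = 0. Lengths are in m, angles in rad, forces in N, time in s.
With the tool pointing down it reaches from about 0.225 to 0.875 m from the base axis. Payload 3.4 kg.
Tool frame: the origin (TCP) lies at the very end of the fingers, on their centre line; the grasp point (between the pads) lies 19 mm behind it; z points along the fingers, y is the direction in which the jaws open and shut (so a half turn about z gives the same grasp; the last joint's range is limited). The gripper opens to 85 mm and grips with 20 to 120 N. Pads are 22 mm wide; open, the fingers measure 114 mm over their backs; the gripper's body (76 mm by 85 mm) begins 54 mm behind the grasp point. The pads swing forward as they close: fully open they stand 13 mm farther back than shut.
Start: joints at [1.223, 0.276, 1.505, -0, 1.361, -0.121], TCP at [0.129, 0.56, 0.231] pointing down, gripper open.
Joint ranges: [-2.89, 2.89], [-0.75, 2.08], [0.22, 2.7], [-1.18, 4.32], [0.11, 2.71], [-2.7, 2.7]. Speed limits (rad/s): [2.57, 2.57, 3.14, 3.14, 3.14, 3.14].

## Interface

Orientations are given as a unit quaternion [w, x, y, z].
In Python, from rig import telemetry, optics, order gives the robot as it stands.
- The arm moves only by the shell command python3 -m creep 'ROWS' [FORCE]. ROWS is a JSON object of lists of equal length, an entry for each row: "slide": the shift along the world's x, y, z normalised to -1 to 1, where 1 is 0.15 m, a list of three; "twist": the turn, a rotation vector about the world's x, y, z normalised to -1 to 1, where 1 is 360 degrees, a list of three; "fingers": the gripper's target within -1 to 1 (fully open at 1, half-way at 0, shut at -1). A call has 1 to 20 rows; each row is the pose to reach, as a shift and turn from the pose commanded when the call began, turning the shorter way round; what a row does not reach only later rows make up. A row lasts 1/10 s, in which the tool goes at most 50 mm and 8.59 degrees, less where a joint would pass 70% of its speed; a pose out of reach is approached as far as the arm can. A call with a number of a shift or a turn outside -1 to 1 is refused whole. A call with a gripper value outside its range is refused whole. The fingers move at their own pace and stop on an object; FORCE is the grip in N (left out, the last holds). Time passes only in rows, so rows that repeat a pose let the fingers close. It gives the time, the measured TCP pose, the force and the opening at its end, in the units of the state.
- telemetry.get_state(): the state, without advancing time (a new reading comes with each control period).
- optics.get_image(name): name is "scene" or "top"; returns a dict with "img" (480x640x3 uint8, blue, green, red), "depth" (480x640 float32, m along the optical axis (not along the pixel's ray), 0 where there is no reading), "fovy" (degrees; the focal length in pixels is half the picture's height over the tangent of half this angle, whatever the lens; pixels are square), "cx", "cy" (the principal point, pixels), "world_from_camera" (4x4, takes a point from camera to world coordinates). Camera axes: x right, y down, z forward; pixel columns grow to the right and rows downward; lengths in m; the calibration is good to about 2 mm. A picture is of the moment at which its call begins.
- order.sign_off(): hands the job in, once; it reports no verdict.
The state is a dict: "clock": time; "qpos": joint angles; "qd": joint speeds; "effort": joint torques, N m; "position": TCP position; "ee_rot": TCP orientation; "contact_force": force on the tool from outside, world axes, zero at the start; "moment": the same for the moment, N m; "width": finger opening in m.
Only numpy, scipy, OpenCV 4.12 (cv2) and the standard library are available. Lean on these libraries where they do the work, as an engineer would, in place of code of your own. Each camera call takes 0.05 s, during which the arm holds its last target.

## Working session

There is one attempt and no reset: what is moved stays moved. The work goes in short steps, Python scripts to look and compute and a shell command to move; the robot and the scene stay as the last step left them, time stands still between calls to the robot, and variables do not carry over. Pictures are saved under pics/ and viewed, and the job is handed in when it is done.

```bash
mkdir -p pics; ls
cat > h.py <<'E'
import numpy as np, cv2
from rig import telemetry, optics, order
def grab(n,tag):
    d=optics.get_image(n); cv2.imwrite(f'pics/{tag}.png',d['img']); np.savez(f'{tag}.npz',**{k:np.asarray(v) for k,v in d.items()}); return d
def load(tag): return {k:v for k,v in np.load(f'{tag}.npz').items()}
def K(d):
    f=240/np.tan(np.radians(float(d['fovy']))/2); return f,float(d['cx']),float(d['cy'])
def onplane(d,u,v,z):
    f,cx,cy=K(d);T=d['world_from_camera'];r=T[:3,:3]@np.array([(u-cx)/f,(v-cy)/f,1]);o=T[:3,3];return o+r*(z-o[2])/r[2]
def cloud(d):
    f,cx,cy=K(d);v,u=np.mgrid[:480,:640];z=d['depth'];P=np.stack([(u-cx)/f*z,(v-cy)/f*z,z],-1);T=d['world_from_camera'];return P@T[:3,:3].T+T[:3,3]
def proj(d,p):
    f,cx,cy=K(d);T=d['world_from_camera'];c=T[:3,:3].T@(np.asarray(p)-T[:3,3]);return c[0]/c[2]*f+cx,c[1]/c[2]*f+cy
E
python3 - <<'E'
from h import *
for n in('scene','top'):
    d=grab(n,n+'0');print(n,d['fovy'],d['cx'],d['cy'],np.round(d['world_from_camera'],3).tolist())
print(telemetry.get_state())
E
```

```text
pics
scene 51.27281557045525 317.27321406295465 248.7892872299346 [[-0.639, 0.596, -0.487, 1.127], [0.769, 0.482, -0.419, 0.426], [-0.015, -0.642, -0.766, 0.89], [0.0, 0.0, 0.0, 1.0]]
top 53.10351154763923 325.62118882923414 238.28707028115736 [[-0.027, -0.99, 0.14, 0.46], [-1.0, 0.026, -0.009, -0.01], [0.005, -0.14, -0.99, 1.285], [0.0, 0.0, 0.0, 1.0]]
{'clock': 0.1, 'qpos': array([ 1.22298594e+00,  2.76517957e-01,  1.50597540e+00, -1.14083950e-05,
        1.36070728e+00, -1.20971647e-01]), 'qd': array([ 0.00010638, -0.00295672, -0.00184613, -0.00161816,  0.00191046,
       -0.00098145]), 'effort': array([ 2.19574955e-03, -4.17702091e+01, -2.46405262e+01, -2.64412811e-04,
        5.82000503e-03, -6.49412556e-06]), 'position': array([0.12915239, 0.55983678, 0.23054649]), 'ee_rot': array([-1.81303291e-04,  1.13175134e-01,  9.93574729e-01, -7.83306769e-04]), 'contact_force': array([ 0.42396484, -0.65503125,  0.08421926]), 'moment': array([-0.0163918 , -0.0221664 ,  0.02454243]), 'width': 0.08529278614633166}
```

View pics/scene0.png

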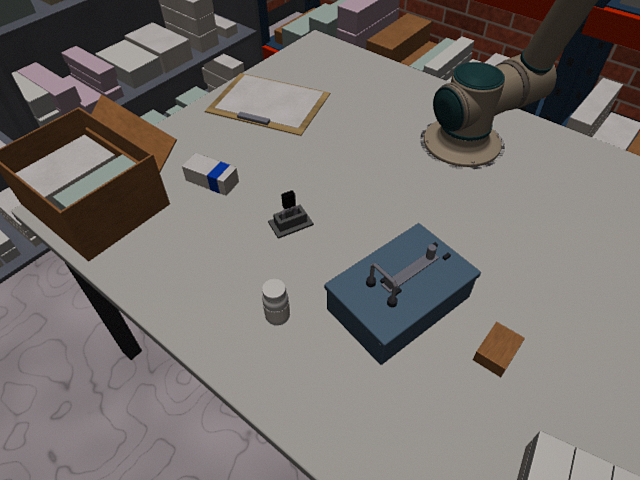

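View pics/top0.png

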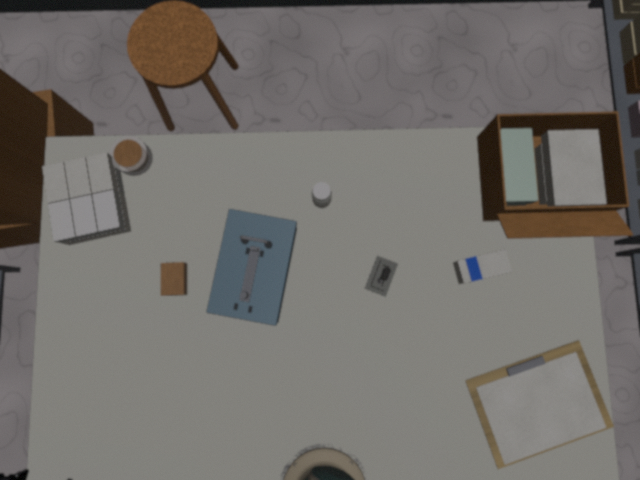

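Run:
```python
from h import *
for t in('scene0','top0'):
    d=load(t);print(t,proj(d,[.129,.56,.231]),proj(d,[0,0,0]));P=cloud(d)
    pts={'top0':[(322,190),(480,267),(173,278),(225,270),(381,275),(385,268),(253,241)],'scene0':[(275,288),(210,172),(500,340),(350,290),(289,198),(385,268),(432,248),(392,295)]}[t]
    for u,v in pts: print((u,v),np.round(P[v,u],3))
def up(t,x0,x1,y0,y1,s):
    im=load(t)['img'][y0:y1,x0:x1]; im=np.clip(im.astype(float)*1.7,0,255).astype(np.uint8)
    cv2.imwrite(f'pics/{t}_{x0}.png',cv2.resize(im,None,fx=s,fy=s,interpolation=cv2.INTER_CUBIC))
up('top0',195,315,195,335,4);up('top0',350,420,245,305,8);up('scene0',320,490,215,365,4);up('scene0',255,325,180,245,8)
```

```text
scene0 (np.float64(718.8526988900741), np.float64(192.21427741843144)) (np.float64(461.22874516808736), np.float64(140.84847755144307))
(275, 288) [ 0.752 -0.008  0.099]
(210, 172) [ 0.569 -0.407  0.051]
(500, 340) [0.538 0.377 0.036]
(350, 290) [0.658 0.104 0.089]
(289, 198) [ 0.544 -0.157  0.093]
(385, 268) [0.571 0.126 0.09 ]
(432, 248) [0.497 0.184 0.128]
(392, 295) [0.635 0.183 0.119]
top0 (np.float64(51.731556136203324), np.float64(475.7922512033364)) (np.float64(324.1956538232211), np.float64(491.2079766062762))
(322, 190) [ 0.751 -0.014  0.099]
(480, 267) [ 0.55  -0.418  0.046]
(173, 278) [0.544 0.378 0.034]
(225, 270) [0.556 0.232 0.088]
(381, 275) [ 0.534 -0.156  0.086]
(385, 268) [ 0.55  -0.165  0.096]
(253, 241) [0.627 0.162 0.093]
```

View pics/top0_195.png

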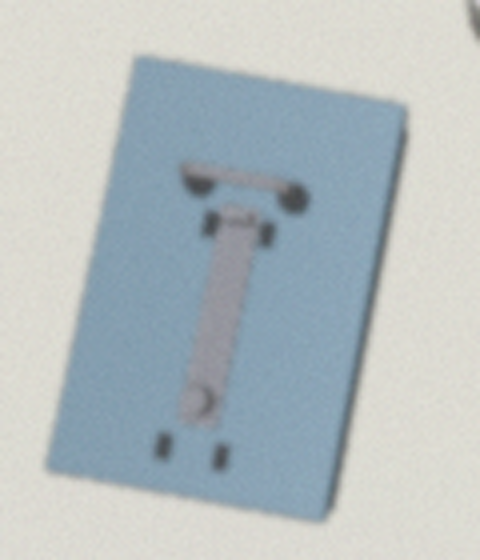

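View pics/top0_350.png

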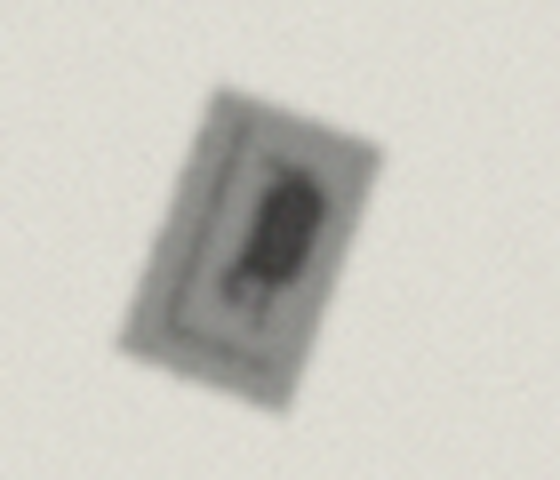

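View pics/scene0_320.png

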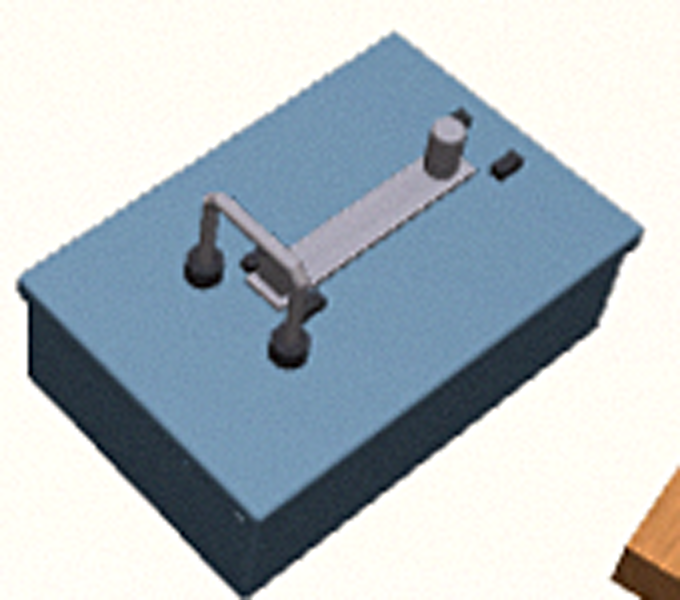

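View pics/scene0_255.png

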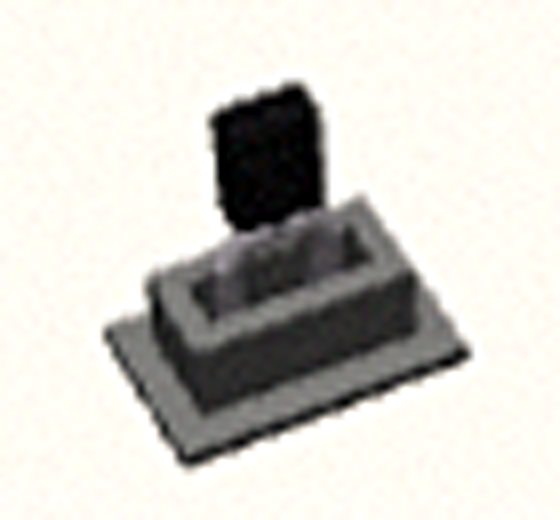

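Run:
```python
from h import *
for t in('scene0','top0'):
    d=load(t);P=cloud(d);hsv=cv2.cvtColor(d['img'],cv2.COLOR_BGR2HSV)
    m=((hsv[...,0]>95)&(hsv[...,0]<115)&(hsv[...,1]>60)&(abs(P[...,2]-.09)<.008)&(abs(P[...,0]-.57)<.2)&(abs(P[...,1]-.15)<.2)).astype(np.uint8)
    m=cv2.morphologyEx(m,cv2.MORPH_OPEN,np.ones((3,3)))
    c=max(cv2.findContours(m,cv2.RETR_EXTERNAL,cv2.CHAIN_APPROX_NONE)[0],key=cv2.contourArea)[:,0]
    W=np.array([onplane(d,u,v,.09)[:2] for u,v in c]).astype(np.float32)
    r=cv2.minAreaRect(W);print(t,'box',r, 'zmed',np.median(P[m>0][:,2]))
    print(np.round(cv2.boxPoints(r),4).tolist())
    # things above lid
    q=(P[...,2]>.103)&(abs(P[...,0]-.57)<.15)&(abs(P[...,1]-.15)<.12)
    for v,u in np.argwhere(q): 
        p=P[v,u]
        print((u,v),np.round(p,3),end=';') if (u+v)%3==0 else 0
    print()
    # hook
    g=(d['img'].max(2)<60)&(abs(P[...,0]-.54)<.05)&(abs(P[...,1]+.16)<.05)&(P[...,2]>.055)
    Q=P[g];print('grip n',len(Q),Q.mean(0),Q.min(0),Q.max(0))
    # rest base
    g=(P[...,2]<.03)&(d['img'].max(2)<130)&(abs(P[...,0]-.54)<.07)&(abs(P[...,1]+.16)<.07)
    gg=(d['img'].max(2)<130)&(abs(P[...,0]-.54)<.07)&(abs(P[...,1]+.16)<.07)
    print('rest px',np.argwhere(gg).min(0),np.argwhere(gg).max(0))
```

```text
scene0 box ((0.5712153315544128, 0.16905297338962555), (0.17602214217185974, 0.26598256826400757), 77.87732696533203) zmed 0.08831198488443837
[[0.4226999878883362, 0.11089999973773956], [0.6827999949455261, 0.05510000139474869], [0.7196999788284302, 0.2272000014781952], [0.45969998836517334, 0.28299999237060547]]
(np.int64(431), np.int64(244)) [0.488 0.176 0.126];(np.int64(430), np.int64(245)) [0.494 0.177 0.129];(np.int64(433), np.int64(245)) [0.489 0.181 0.128];(np.int64(429), np.int64(246)) [0.496 0.176 0.127];(np.int64(432), np.int64(246)) [0.494 0.182 0.13 ];(np.int64(435), np.int64(246)) [0.49  0.186 0.129];(np.int64(428), np.int64(247)) [0.499 0.176 0.126];(np.int64(431), np.int64(247)) [0.497 0.181 0.128];(np.int64(434), np.int64(247)) [0.49  0.185 0.126];(np.int64(427), np.int64(248)) [0.497 0.173 0.12 ];(np.int64(430), np.int64(248)) [0.498 0.18  0.126];(np.int64(433), np.int64(248)) [0.495 0.185 0.127];(np.int64(429), np.int64(249)) [0.503 0.18  0.127];(np.int64(432), np.int64(249)) [0.5   0.185 0.129];(np.int64(435), np.int64(249)) [0.497 0.19  0.129];(np.int64(428), np.
[... 9636 characters left out ...]
), np.int64(294)) [0.494 0.174 0.13 ];(np.int64(242), np.int64(295)) [0.492 0.184 0.129];(np.int64(245), np.int64(295)) [0.492 0.176 0.131];(np.int64(241), np.int64(296)) [0.49  0.185 0.131];(np.int64(244), np.int64(296)) [0.49  0.178 0.135];(np.int64(247), np.int64(296)) [0.49  0.173 0.117];(np.int64(240), np.int64(297)) [0.488 0.188 0.13 ];(np.int64(243), np.int64(297)) [0.487 0.182 0.126];(np.int64(246), np.int64(297)) [0.487 0.175 0.121];(np.int64(242), np.int64(298)) [0.485 0.183 0.13 ];(np.int64(245), np.int64(298)) [0.485 0.178 0.12 ];
grip n 93 [ 0.53551014 -0.16427433  0.09556175] [ 0.52128259 -0.17676693  0.06401499] [ 0.5505224  -0.15397915  0.10652299]
rest px [249 352] [301 406]
```

Run:
```python
from h import *
for t in('scene0','top0'):
    d=load(t);P=cloud(d);im=cv2.GaussianBlur(d['img'],(5,5),0).astype(int)
    m=((im[...,0]-im[...,2]>22)&(abs(P[...,0]-.57)<.2)&(abs(P[...,1]-.15)<.2)&(P[...,2]>.07)).astype(np.uint8)
    m=cv2.morphologyEx(m,cv2.MORPH_CLOSE,np.ones((5,5)))
    c=max(cv2.findContours(m,cv2.RETR_EXTERNAL,cv2.CHAIN_APPROX_NONE)[0],key=cv2.contourArea)[:,0]
    W=np.array([onplane(d,u,v,.09)[:2] for u,v in c]).astype(np.float32)
    print(t,'box',cv2.minAreaRect(W))
    # grip top face: dark px, cast on z=.101 ; grip middle z = 9+72=81mm, top 101
    bw=(d['img'].max(2)<60)&(abs(P[...,0]-.54)<.06)&(abs(P[...,1]+.16)<.06)
    g=bw&(P[...,2]>.094)
    vu=np.argwhere(g);W=np.array([onplane(d,u,v,.101)[:2] for v,u in vu]).astype(np.float32)
    print('grip top',len(vu),cv2.minAreaRect(W),np.median(P[g],0))
    # rest foot contour on z=~.0 and rest top
    lim=abs(P[...,0]-.54)<.07
    s=((im.max(2)<150)&lim&(abs(P[...,1]+.16)<.07)&(P[...,2]<.02)).astype(np.uint8)
    c=cv2.findContours(((im.max(2)<150)&lim&(abs(P[...,1]+.16)<.07)).astype(np.uint8),cv2.RETR_EXTERNAL,cv2.CHAIN_APPROX_NONE)[0]
    c=max(c,key=cv2.contourArea)[:,0]
    W=np.array([onplane(d,u,v,.005)[:2] for u,v in c]).astype(np.float32);print('rest',cv2.minAreaRect(W))
    # bar top line
    b=(P[...,2]>.148)&(abs(P[...,0]-.62)<.05)&(abs(P[...,1]-.15)<.06)
    Q=P[b];print('bar',len(Q),np.median(Q,0),Q.min(0),Q.max(0),np.percentile(Q[:,2],[50,80,95]),'dir',cv2.fitLine(Q[:,:2].astype(np.float32),2,0,.01,.01).ravel())
    k=(P[...,2]>.122)&(abs(P[...,0]-.495)<.03)&(abs(P[...,1]-.18)<.03);W=np.array([onplane(d,u,v,.13)[:2] for v,u in np.argwhere(k)]).astype(np.float32);print('knob',cv2.minEnclosingCircle(W),W.mean(0))
```

```text
scene0 box ((0.57003253698349, 0.16822576522827148), (0.17263342440128326, 0.2625895142555237), 77.88726043701172)
grip top 64 ((0.5431723594665527, -0.1604384183883667), (0.018004482612013817, 0.028319526463747025), 65.04701232910156) [ 0.5407174  -0.16328278  0.09857092]
rest ((0.5279281139373779, -0.1929636299610138), (0.14137522876262665, 0.10456796735525131), 65.76006317138672)
bar 140 [0.62623277 0.15609425 0.15487289] [0.6168737  0.12212838 0.14832994] [0.63494225 0.18580909 0.15917065] [0.15487289 0.156413   0.15746066] dir [0.20573553 0.97860765 0.6265081  0.15600401]
knob ((0.49899235367774963, 0.1823018491268158), 0.010523956269025803) [0.49823323 0.18361881]
top0 box ((0.564813494682312, 0.16504034399986267), (0.16591964662075043, 0.254305899143219), 77.79073333740234)
grip top 75 ((0.5364078879356384, -0.16557767987251282), (0.01552456896752119, 0.029139535501599312), 69.03333282470703) [ 0.53533204 -0.16618817  0.09944861]
rest ((0.5397454500198364, -0.15967264771461487), (0.14040571451187134, 0.13949207961559296), 89.96283721923828)
bar 90 [0.62249214 0.15212865 0.15685758] [0.61306075 0.1220739  0.14931648] [0.63170854 0.18432277 0.16224275] [0.15685758 0.15899438 0.16057722] dir [0.20903932 0.97790724 0.6226131  0.15193471]
knob ((0.49228739738464355, 0.18096674978733063), 0.008590261451900005) [0.49259335 0.18104464]
```

```bash
python3 -m creep '{"slide":[[0.3,-0.3,0],[0.6,-0.6,0],[0.81,-0.84,0],[0.81,-0.84,0],[0.81,-0.84,0]],"twist":[[0,0,0],[0,0,0],[0,0,0],[0,0,0],[0,0,0]],"fingers":[1,1,1,1,1]}' 20; python3 -m creep '{"slide":[[0.3,-0.3,0],[0.6,-0.6,0],[0.81,-0.84,0],[0.81,-0.84,0],[0.81,-0.84,0]],"twist":[[0,0,0],[0,0,0],[0,0,0],[0,0,0],[0,0,0]],"fingers":[0,0,0,0,0]}'
```

```text
clock: 0.6
position: [0.2526, 0.4317, 0.2311]
ee_rot: [0.0, 0.115, 0.993, -0.001]
contact_force: [-1.0, 0.4, -0.3]
width: 0.0854
clock: 1.1
position: [0.3741, 0.307, 0.231]
ee_rot: [0.0, 0.115, 0.993, -0.0]
contact_force: [-0.0, 0.3, 0.3]
width: 0.0428
```

```bash
python3 -m creep '{"slide":[[0.3,-0.3,0],[0.6,-0.6,0],[0.81,-0.83,0],[0.81,-0.83,0],[0.81,-0.83,-0.3],[0.81,-0.83,-0.45],[0.81,-0.83,-0.45]],"twist":[[0,0,0],[0,0,0],[0,0,0],[0,0,0],[0,0,0],[0,0,0],[0,0,0]],"fingers":[0,0,0,0,0,0,0]}'
python3 - <<'E'
from h import *
for n in('scene','top'):
    d=grab(n,n+'1')
    x0,x1,y0,y1=(330,490,150,330) if n=='scene' else (190,320,190,340)
    cv2.imwrite(f'pics/{n}1z.png',cv2.resize(np.clip(d['img'][y0:y1,x0:x1]*1.5,0,255).astype(np.uint8),None,fx=3,fy=3,interpolation=cv2.INTER_CUBIC))
E
```

```text
clock: 1.8
position: [0.4906, 0.1846, 0.1603]
ee_rot: [-0.004, 0.113, 0.994, -0.001]
contact_force: [0.1, 0.9, -0.0]
width: 0.0426
```

View pics/scene1z.png

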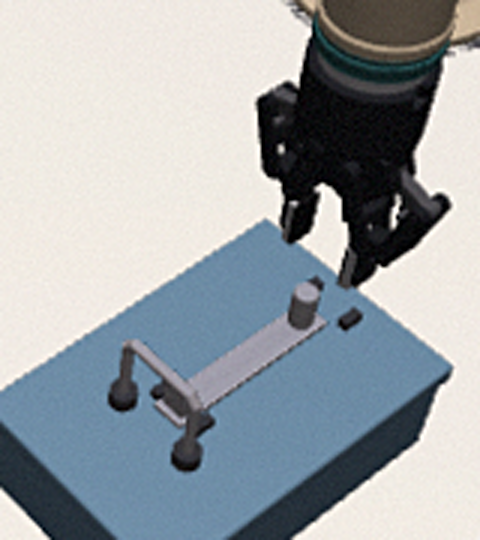

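View pics/top1z.png

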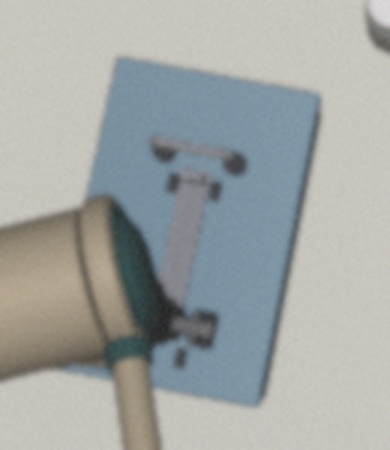

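```bash
python3 -m creep '{"slide":[[0,0,0],[0,0,-0.1],[0,0,-0.2],[0,0,-0.3],[0,0,-0.39],[0,0,-0.39]],"twist":[[0,0,0],[0,0,0],[0,0,0],[0,0,0],[0,0,0],[0,0,0]],"fingers":[0,0,0,0,0,0]}'
```

```text
clock: 2.5
position: [0.4934, 0.1842, 0.1053]
ee_rot: [-0.0, 0.113, 0.994, 0.0]
contact_force: [-0.6, -0.1, 0.5]
width: 0.0427
```

```bash
python3 -m creep '{"slide":[[0,0,0],[0,0,0],[0,0,0],[0,0,0],[0,0,0],[0,0,0]],"twist":[[0,0,0],[0,0,0],[0,0,0],[0,0,0],[0,0,0],[0,0,0]],"fingers":[-1,-1,-1,-1,-1,-1]}' 25
```

```text
clock: 3.1
position: [0.494, 0.1809, 0.107]
ee_rot: [0.001, 0.112, 0.994, -0.003]
contact_force: [-1.7, -9.3, 3.4]
width: 0.0171
```

```bash
python3 -m creep '{"slide":[[0,-0.02,0],[0.05,-0.031,0],[0.1,-0.041,0],[0.15,-0.052,0],[0.2,-0.063,0],[0.25,-0.074,0],[0.3,-0.085,0],[0.3,-0.085,0]],"twist":[[0,0,0],[0,0,0],[0,0,0],[0,0,0],[0,0,0],[0,0,0],[0,0,0],[0,0,0]],"fingers":[-1,-1,-1,-1,-1,-1,-1,-1]}'; python3 -m creep '{"slide":[[0.02,-0.004,0],[0.03,-0.006,0],[0.04,-0.009,0],[0.04,-0.009,0]],"twist":[[0,0,0],[0,0,0],[0,0,0],[0,0,0]],"fingers":[-1,-1,-1,-1]}'
```

```text
clock: 3.9
position: [0.5407, 0.1707, 0.107]
ee_rot: [0.002, 0.113, 0.994, 0.0]
contact_force: [-0.9, -2.3, 4.5]
width: 0.0169
clock: 4.3
position: [0.5453, 0.1697, 0.107]
ee_rot: [0.001, 0.113, 0.994, 0.0]
contact_force: [-2.3, -0.4, 6.4]
width: 0.0174
```

```bash
python3 -m creep '{"slide":[[0.02,-0.004,0],[0.02,-0.004,0],[0.02,-0.004,0]],"twist":[[0,0,0],[0,0,0],[0,0,0]],"fingers":[-1,-1,-1]}'; python3 -m creep '{"slide":[[0.02,-0.004,0],[0.02,-0.004,0],[0.02,-0.004,0]],"twist":[[0,0,0],[0,0,0],[0,0,0]],"fingers":[-1,-1,-1]}';  python3 -m creep '{"slide":[[0.02,-0.004,0],[0.02,-0.004,0],[0.02,-0.004,0]],"twist":[[0,0,0],[0,0,0],[0,0,0]],"fingers":[-1,-1,-1]}'
```

```text
clock: 4.6
position: [0.5484, 0.1691, 0.107]
ee_rot: [0.001, 0.113, 0.994, 0.0]
contact_force: [-1.5, -1.5, 5.9]
width: 0.017
clock: 4.9
position: [0.5513, 0.1685, 0.107]
ee_rot: [0.001, 0.113, 0.994, 0.0]
contact_force: [-2.7, -1.8, 6.5]
width: 0.0165
clock: 5.2
position: [0.5513, 0.1685, 0.107]
ee_rot: [-0.002, 0.113, 0.994, 0.0]
contact_force: [-8.6, 0.7, 10.1]
width: 0.017
```

```bash
python3 -m creep '{"slide":[[0.02,-0.004,0],[0.02,-0.004,0]],"twist":[[0,0,0],[0,0,0]],"fingers":[-1,-1]}'; python3 -m creep '{"slide":[[0,0,0],[0,0,0],[0,0,0],[-0.02,0,0.15],[-0.02,0,0.4],[-0.02,0,0.7],[-0.02,0,0.9],[-0.02,0,0.9]],"twist":[[0,0,0],[0,0,0],[0,0,0],[0,0,0],[0,0,0],[0,0,0],[0,0,0],[0,0,0]],"fingers":[0.2,0.2,0.2,0.2,0.2,0.2,0.2,0.2]}'
```

```text
clock: 5.4
position: [0.5512, 0.1684, 0.107]
ee_rot: [-0.005, 0.113, 0.994, 0.0]
contact_force: [-14.0, 1.1, 14.2]
width: 0.0171
clock: 6.2
position: [0.5573, 0.1678, 0.2456]
ee_rot: [0.005, 0.113, 0.994, 0.002]
contact_force: [-0.1, 0.4, -0.3]
width: 0.051
```

```bash
python3 - <<'E'
from h import *
d=grab('top','top2');print(telemetry.get_state()['clock'])
for t in('top0','scene0'):
    d=load(t);im=d['img'];x0,x1,y0,y1=(350,420,245,305) if t[0]=='t' else (262,320,184,244)
    g=cv2.GaussianBlur(im[y0:y1,x0:x1].max(2),(3,3),0)
    th,m=cv2.threshold(g,0,255,cv2.THRESH_BINARY_INV+cv2.THRESH_OTSU)
    c=max(cv2.findContours(m,cv2.RETR_EXTERNAL,cv2.CHAIN_APPROX_NONE)[0],key=cv2.contourArea)[:,0]+[x0,y0]
    if t[0]=='s': c=c[c[:,1]>205]
    W=np.array([onplane(d,u,v,.004)[:2] for u,v in c]).astype(np.float32)
    print(t,th,cv2.minAreaRect(W))
# lid objects after bolt slide
d=load('top2');P=cloud(d)
k=(P[...,2]>.122)&(P[...,2]<.145)&(abs(P[...,0]-.55)<.03)&(abs(P[...,1]-.17)<.03)
W=np.array([onplane(d,u,v,.13)[:2] for v,u in np.argwhere(k)]);print('knob',len(W),W.mean(0) if len(W) else 0)
E
python3 -c "
import cv2;i=cv2.imread('pics/top2.png')[190:340,190:320];cv2.imwrite('pics/top2z.png',cv2.resize(i*1,None,fx=4,fy=4))"
```

```text
6.25
top0 103.0 ((0.5372390151023865, -0.16526943445205688), (0.05923325940966606, 0.0940680280327797), 66.86821746826172)
scene0 98.0 ((0.5353372693061829, -0.1759103238582611), (0.09206117689609528, 0.09595596045255661), 67.12278747558594)
knob 12 [0.54429014 0.16751043]
```

View pics/top2z.png

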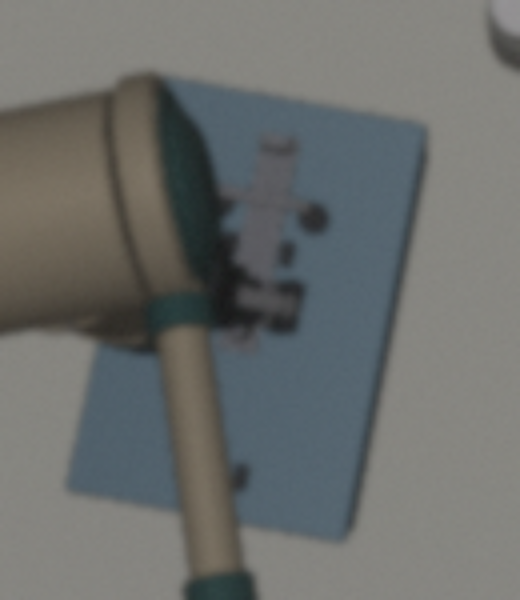

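```bash
python3 -m creep '{"slide":[[0,-0.2,0],[0,-0.45,0],[0,-0.7,0],[0,-0.9,0],[0,-1,0],[0,-1,0],[0,-1,0]],"twist":[[0,0,-0.02],[0,0,-0.043],[0,0,-0.066],[0,0,-0.089],[0,0,-0.112],[0,0,-0.135],[0,0,-0.138]],"fingers":[0.4,0.4,0.4,0.4,0.4,0.4,0.4]}'; python3 -m creep '{"slide":[[0,-0.2,0],[0,-0.45,0],[0,-0.7,0],[0,-0.9,0],[0,-1,0],[0,-1,0],[0,-1,0],[0,-1,0]],"twist":[[0,0,-0.02],[0,0,-0.043],[0,0,-0.066],[0,0,-0.089],[0,0,-0.112],[0,0,-0.135],[0,0,-0.138],[0,0,-0.138]],"fingers":[0.4,0.4,0.4,0.4,0.4,0.4,0.4,0.4]}'
```

```text
clock: 6.95
position: [0.5532, 0.0166, 0.2385]
ee_rot: [-0.001, 0.521, 0.854, -0.001]
contact_force: [-0.3, -1.0, -0.3]
width: 0.0594
clock: 7.75
position: [0.5536, -0.1321, 0.2395]
ee_rot: [-0.001, 0.83, 0.558, -0.0]
contact_force: [0.4, -0.4, 0.8]
width: 0.0596
```

```bash
cat > ty.py <<'E'
from h import *
from scipy.spatial.transform import Rotation as R
s=telemetry.get_state();q=s['ee_rot'];M=R.from_quat([q[1],q[2],q[3],q[0]]).as_matrix()
print(s['clock'],'pos',np.round(s['position'],4),'toolY yaw',np.degrees(np.arctan2(M[1,1],M[0,1])).round(2),'z',M[:,2].round(3),'F',s['contact_force'].round(2),'w',round(s['width'],4))
E
python3 ty.py
```

```text
7.75 pos [ 0.5536 -0.1321  0.2395] toolY yaw -22.11 z [-0.001  0.001 -1.   ] F [ 0.4  -0.41  0.83] w 0.0596
```

```bash
python3 -m creep '{"slide":[[-0.05,-0.1,0],[-0.097,-0.213,-0.2],[-0.097,-0.213,-0.45],[-0.097,-0.213,-0.7],[-0.097,-0.213,-0.75],[-0.097,-0.213,-0.75]],"twist":[[0,0,0],[0,0,0],[0,0,0],[0,0,0],[0,0,0],[0,0,0]],"fingers":[0.4,0.4,0.4,0.4,0.4,0.4]}'
python3 - <<'E'
from h import *
for n in('scene','top'):
    d=grab(n,n+'3')
    x0,x1,y0,y1=(230,350,130,250) if n=='scene' else (330,450,220,320)
    cv2.imwrite(f'pics/{n}3z.png',cv2.resize(np.clip(d['img'][y0:y1,x0:x1]*1.5,0,255).astype(np.uint8),None,fx=4,fy=4,interpolation=cv2.INTER_CUBIC))
E
python3 ty.py
```

```text
clock: 8.35
position: [0.5383, -0.1646, 0.1269]
ee_rot: [-0.001, 0.83, 0.557, -0.001]
contact_force: [-0.5, 0.7, 0.2]
width: 0.0598
8.45 pos [ 0.5404 -0.1653  0.1295] toolY yaw -22.3 z [ 0.003 -0.001 -1.   ] F [-0.26 -0.27  1.08] w 0.0596
```

View pics/scene3z.png

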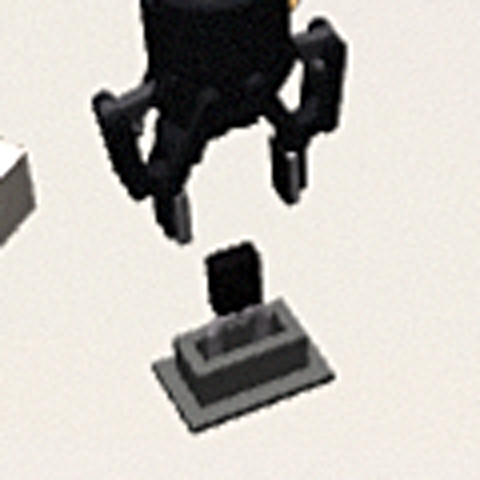

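View pics/top3z.png

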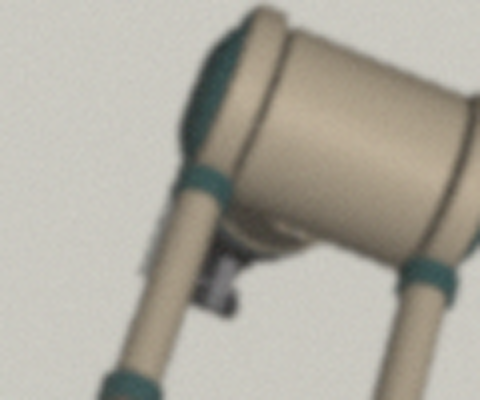

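Run:
```python
from h import *
d=load('scene3');p=np.array([.5404,-.1653,.137]);a=np.radians(-22.3);ax=np.array([np.cos(a),np.sin(a),0])
for s in(-.030,-.036,.030,.036): print(s,np.round(proj(d,p+s*ax),1))
print('grip top c',np.round(proj(d,[.5404,-.1653,.101]),1),[np.round(proj(d,[.5404+s*ax[0],-.1653+s*ax[1],.101]),1) for s in(-.015,.015)])
im=d['img'][185:215,275:305].max(2);P=cloud(d)
g=(d['img'].max(2)<60)&(P[...,2]>.092)&(abs(P[...,0]-.54)<.03)&(abs(P[...,1]+.16)<.03)&(P[...,2]<.112)
vu=np.argwhere(g);print('measured grip top px',vu.mean(0)[::-1],cv2.minAreaRect(np.array([onplane(d,u,v,.101)[:2] for v,u in vu],np.float32)))
cv2.imwrite('pics/s3f.png',cv2.resize(np.clip(d['img'][165:215,260:320]*2,0,255).astype(np.uint8),None,fx=10,fy=10,interpolation=cv2.INTER_NEAREST))
```

```text
-0.03 [298.4 176.8]
-0.036 [300.8 175.9]
0.03 [274.1 185.7]
0.036 [271.6 186.6]
grip top c [287.3 193. ] [array([293.2, 190.8]), array([281.4, 195.2])]
measured grip top px [287.97333333 194.76      ] ((0.5439510345458984, -0.16024962067604065), (0.019003912806510925, 0.029572388157248497), 65.04679107666016)
```

View pics/s3f.png

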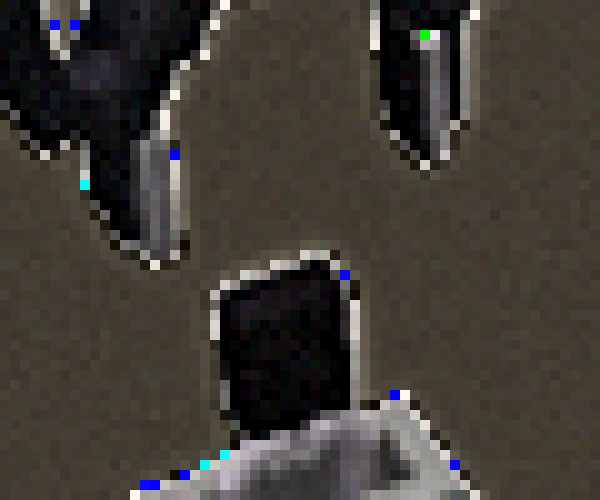

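```bash
python3 -m creep '{"slide":[[0,0,-0.1],[0,0,-0.2],[0,0,-0.3],[0,0,-0.38],[0,0,-0.43],[0,0,-0.43]],"twist":[[0,0,0],[0,0,0],[0,0,0],[0,0,0],[0,0,0],[0,0,0]],"fingers":[0.4,0.4,0.4,0.4,0.4,0.4]}'; python3 ty.py;  python3 -m creep '{"slide":[[0,0,0],[0,0,0],[0,0,0],[0,0,0],[0,0,0],[0,0,0]],"twist":[[0,0,0],[0,0,0],[0,0,0],[0,0,0],[0,0,0],[0,0,0]],"fingers":[-1,-1,-1,-1,-1,-1]}' 25;python3 ty.py
```

```text
clock: 9.05
position: [0.5392, -0.1646, 0.0632]
ee_rot: [-0.0, 0.831, 0.557, -0.0]
contact_force: [-0.2, 0.6, -0.2]
width: 0.0598
9.05 pos [ 0.5392 -0.1646  0.0632] toolY yaw -22.33 z [-0.  0. -1.] F [-0.24  0.56 -0.24] w 0.0598
clock: 9.65
position: [0.5399, -0.165, 0.0641]
ee_rot: [0.001, 0.831, 0.557, 0.0]
contact_force: [0.7, 0.1, 5.1]
width: 0.0298
9.65 pos [ 0.5399 -0.165   0.0641] toolY yaw -22.35 z [ 0.002 -0.001 -1.   ] F [0.68 0.13 5.14] w 0.0298
```

```bash
python3 -m creep '{"slide":[[0,0,0],[0,0,0],[0,0,0.06],[0,0,0.15],[0,0,0.3],[0,0,0.5],[0,0,0.75],[0,0,1],[0,0,1]],"twist":[[0,0,0],[0,0,0],[0,0,0],[0,0,0],[0,0,0],[0,0,0],[0,0,0],[0,0,0],[0,0,0]],"fingers":[-1,-1,-1,-1,-1,-1,-1,-1,-1]}' 40;python3 ty.py
python3 - <<'E'
from h import *
d=grab('scene','scene4');P=cloud(d)
cv2.imwrite('pics/s4.png',cv2.resize(np.clip(d['img'][110:230,230:350]*1.8,0,255).astype(np.uint8),None,fx=5,fy=5,interpolation=cv2.INTER_CUBIC))
E
```

```text
clock: 10.55
position: [0.5419, -0.1657, 0.2188]
ee_rot: [0.004, 0.831, 0.557, 0.003]
contact_force: [1.1, -0.6, -1.1]
width: 0.0295
10.55 pos [ 0.5419 -0.1657  0.2188] toolY yaw -22.35 z [ 0.009 -0.004 -1.   ] F [ 1.06 -0.61 -1.06] w 0.0295
```

View pics/s4.png

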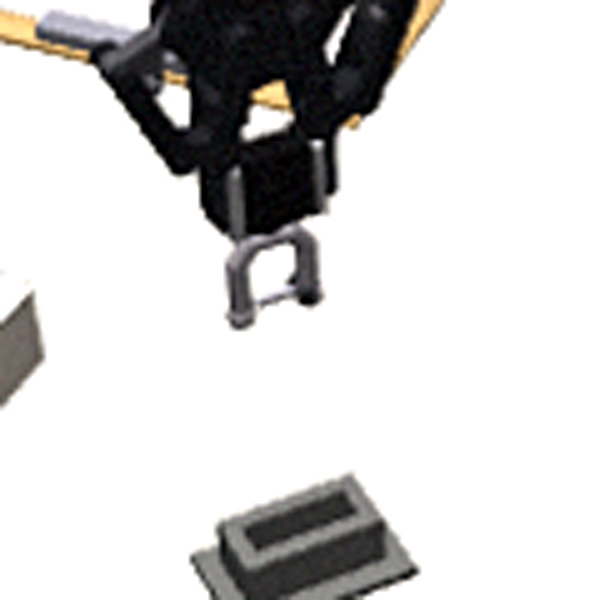

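```bash
python3 -m creep '{"slide":[[0,0,0.15],[0,0.1,0.2],[0,0.3,0.2],[0.1,0.5,0.2],[0.2,0.7,0.2],[0.25,0.9,0.2],[0.27,1,0.2],[0.27,1,0.2]],"twist":[[0,0,0.004],[0,0,0.008],[0,0,0.012],[0,0,0.016],[0,0,0.02],[0,0,0.024],[0,0,0.0283],[0,0,0.0283]],"fingers":[-1,-1,-1,-1,-1,-1,-1,-1]}';python3 -m creep '{"slide":[[0,0.1,0],[0.1,0.3,0],[0.2,0.5,0],[0.25,0.7,0],[0.27,0.9,0],[0.27,1,0],[0.27,1,0]],"twist":[[0,0,0],[0,0,0],[0,0,0],[0,0,0],[0,0,0],[0,0,0],[0,0,0]],"fingers":[-1,-1,-1,-1,-1,-1,-1]}'; python3 ty.py
```

```text
clock: 11.4
position: [0.579, -0.0122, 0.242]
ee_rot: [-0.001, 0.777, 0.63, -0.001]
contact_force: [0.5, -0.6, -0.9]
width: 0.0296
clock: 12.1
position: [0.6197, 0.1366, 0.243]
ee_rot: [-0.0, 0.778, 0.629, -0.0]
contact_force: [0.3, -1.0, -1.2]
width: 0.0292
12.1 pos [0.6197 0.1366 0.243 ] toolY yaw -12.07 z [-0.001  0.    -1.   ] F [ 0.26 -1.03 -1.17] w 0.0292
```

```bash
python3 -m creep '{"slide":[[0.01,0.06,0],[0.025,0.113,-0.05],[0.025,0.113,-0.08],[0.025,0.113,-0.08],[0.025,0.113,-0.08]],"twist":[[0,0,0],[0,0,0],[0,0,0],[0,0,0],[0,0,0]],"fingers":[-1,-1,-1,-1,-1]}'; python3 ty.py
python3 - <<'E'
from h import *
for n in('scene','top'):
    d=grab(n,n+'5')
    x0,x1,y0,y1=(330,450,190,310) if n=='scene' else (200,320,190,310)
    cv2.imwrite(f'pics/{n}5z.png',cv2.resize(np.clip(d['img'][y0:y1,x0:x1]*1.6,0,255).astype(np.uint8),None,fx=5,fy=5,interpolation=cv2.INTER_CUBIC))
E
```

```text
clock: 12.6
position: [0.6239, 0.1517, 0.2309]
ee_rot: [-0.0, 0.778, 0.628, -0.0]
contact_force: [0.1, 0.3, -1.3]
width: 0.0296
12.6 pos [0.6239 0.1517 0.2309] toolY yaw -12.2 z [-0.001 -0.001 -1.   ] F [ 0.05  0.3  -1.34] w 0.0296
```

View pics/scene5z.png

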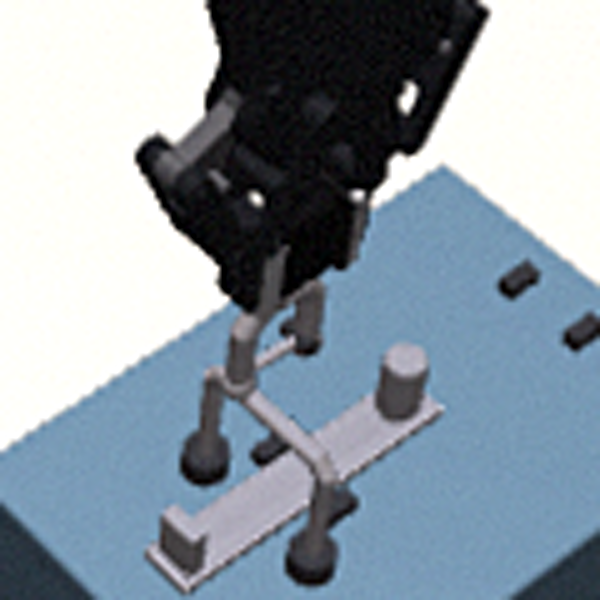

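View pics/top5z.png

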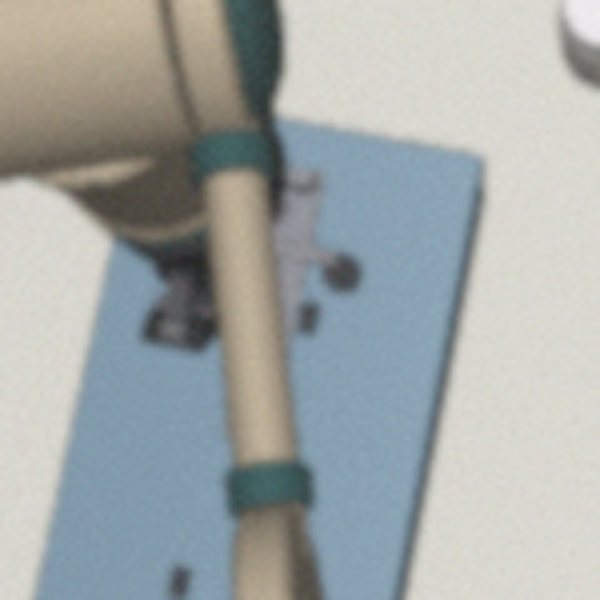

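Run:
```python
from h import *
d=load('scene5');P=cloud(d);a=np.radians(-12.1);X=np.array([np.cos(a),np.sin(a)]);Y=np.array([-X[1],X[0]])
bx=P[...,:2]@X;by=P[...,:2]@Y;z=P[...,2]
print('tcp bx,by',np.array([.6239,.1517])@X,np.array([.6239,.1517])@Y)
r=(abs(bx-.579)<.05)&(abs(by-.28)<.06)
leg=r&(z>.168)&(z<.215)
vu=np.argwhere(leg)
for v in range(245,272):
    s=[(u,round(bx[v,u]*1e3),round(by[v,u]*1e3),round(z[v,u]*1e3)) for u in range(368,400) if leg[v,u]]
    print(v,s)
b=r&(z>.147)&(z<.162)
print('bar',b.sum(),[ (np.median(bx[b&(abs(by-c)<.006)]).round(4),np.percentile(z[b&(abs(by-c)<.006)],90).round(4),(b&(abs(by-c)<.006)).sum()) for c in(.26,.27,.28,.29,.30,.31)])
for c in(.262,.275,.285,.295,.305):
  q=b&(abs(by-c)<.006);print(c,np.sort(np.round(bx[q]*1e3)).tolist())
```

```text
tcp bx,by 0.5782398254211847 0.279110738411975
245 []
246 [(394, 560, 280, 214)]
247 [(394, 562, 282, 215)]
248 [(393, 565, 283, 215), (394, 562, 283, 212)]
249 [(392, 568, 283, 215), (393, 564, 283, 211), (394, 561, 282, 209)]
250 [(389, 567, 276, 204), (390, 566, 278, 205), (391, 566, 280, 207), (392, 564, 281, 206), (393, 564, 283, 209), (394, 562, 284, 208)]
251 [(389, 564, 274, 198), (390, 565, 278, 202), (391, 565, 280, 204), (392, 565, 282, 205), (393, 564, 283, 206), (394, 562, 284, 205)]
252 [(389, 565, 275, 197), (390, 566, 278, 199), (391, 565, 280, 201), (392, 563, 281, 200), (393, 563, 283, 202), (394, 561, 283, 201)]
253 [(377, 594, 273, 214), (378, 593, 275, 214), (388, 562, 271, 187), (389, 567, 277, 197), (390, 565, 278, 196), (391, 566, 281, 199), (392, 565, 282, 200), (393, 564, 284, 201), (394, 560, 283, 196)]
254 [(377, 595, 274, 212), (379, 594, 278, 215), (380, 592, 278, 214), (383, 588, 282, 214), (387, 565, 271, 187), (388, 564, 273, 188), (389, 567, 277, 194), (390, 567, 280, 197), (391, 565, 281, 196), (392, 563, 281, 195), (393, 563, 283, 196)]
255 [(376, 
[... 3863 characters left out ...]
 580.0, 580.0, 581.0, 581.0, 581.0, 581.0, 581.0, 581.0, 582.0, 582.0, 583.0, 583.0, 583.0]
0.285 [575.0, 576.0, 577.0, 577.0, 577.0, 577.0, 578.0, 578.0, 579.0, 579.0, 579.0, 579.0, 580.0, 580.0, 580.0, 581.0, 581.0, 581.0, 581.0, 581.0, 581.0, 581.0, 581.0, 581.0, 582.0, 582.0]
0.295 [576.0, 577.0, 577.0, 577.0, 578.0, 578.0, 579.0, 579.0, 579.0, 579.0, 580.0, 580.0, 580.0, 580.0, 581.0, 581.0, 581.0, 581.0, 582.0, 582.0, 582.0, 582.0, 582.0, 583.0, 583.0]
0.305 [575.0, 576.0, 576.0, 577.0, 577.0, 577.0, 578.0, 578.0, 578.0, 578.0, 579.0, 580.0, 580.0, 580.0, 580.0, 580.0, 580.0, 580.0, 581.0, 581.0, 581.0, 582.0, 582.0, 582.0, 583.0, 583.0, 583.0, 583.0, 583.0, 583.0, 583.0, 584.0, 584.0]
```

```bash
python3 -m creep '{"slide":[[-0.007,0.007,0],[-0.007,0.007,-0.05],[-0.007,0.007,-0.1],[-0.007,0.007,-0.13],[-0.007,0.007,-0.13],[-0.007,0.007,-0.13]],"twist":[[0,0,0],[0,0,0],[0,0,0],[0,0,0],[0,0,0],[0,0,0]],"fingers":[-1,-1,-1,-1,-1,-1]}'; python3 ty.py; python3 -m creep '{"slide":[[0,0,-0.02],[0,0,-0.03],[0,0,-0.03]],"twist":[[0,0,0],[0,0,0],[0,0,0]],"fingers":[-1,-1,-1]}'; python3 -m creep '{"slide":[[0,0,-0.02],[0,0,-0.02]],"twist":[[0,0,0],[0,0,0]],"fingers":[-1,-1]}'
```

```text
clock: 13.3
position: [0.6229, 0.1533, 0.2115]
ee_rot: [-0.0, 0.778, 0.628, -0.0]
contact_force: [-0.0, 0.6, -1.3]
width: 0.0294
13.3 pos [0.6229 0.1533 0.2115] toolY yaw -12.17 z [-0. -0. -1.] F [-0.05  0.55 -1.31] w 0.0294
clock: 13.6
position: [0.6228, 0.1534, 0.2071]
ee_rot: [-0.0, 0.778, 0.628, -0.0]
contact_force: [-0.1, -0.6, -0.5]
width: 0.0293
clock: 13.8
position: [0.6233, 0.1534, 0.2048]
ee_rot: [0.0, 0.778, 0.628, 0.0]
contact_force: [-0.2, 0.5, 3.0]
width: 0.0293
```

```bash
for i in 1; do python3 -m creep '{"slide":[[0,0,-0.013],[0,0,-0.02],[0,0,-0.02]],"twist":[[0,0,0],[0,0,0],[0,0,0]],"fingers":[-1,-1,-1]}'; done; python3 -m creep '{"slide":[[0,0,-0.013],[0,0,-0.02],[0,0,-0.02]],"twist":[[0,0,0],[0,0,0],[0,0,0]],"fingers":[-1,-1,-1]}'
```

```text
clock: 14.1
position: [0.6232, 0.1534, 0.2018]
ee_rot: [0.0, 0.778, 0.628, 0.0]
contact_force: [-0.2, -0.1, 4.1]
width: 0.0296
clock: 14.4
position: [0.6234, 0.1534, 0.1986]
ee_rot: [0.0, 0.778, 0.628, 0.0]
contact_force: [-0.9, 0.2, 4.5]
width: 0.0293
```

Forces are as expected for the gate swinging. Continuing.

```bash
python3 -m creep '{"slide":[[0,0,-0.013],[0,0,-0.027],[0,0,-0.027]],"twist":[[0,0,0],[0,0,0],[0,0,0]],"fingers":[-1,-1,-1]}'; python3 -m creep '{"slide":[[0,0,-0.013],[0,0,-0.027],[0,0,-0.027]],"twist":[[0,0,0],[0,0,0],[0,0,0]],"fingers":[-1,-1,-1]}'; python3 ty.py
```

```text
clock: 14.7
position: [0.6222, 0.1535, 0.1941]
ee_rot: [-0.001, 0.778, 0.628, -0.001]
contact_force: [-2.2, 1.0, 5.0]
width: 0.0291
clock: 15.0
position: [0.6216, 0.1536, 0.1895]
ee_rot: [-0.001, 0.778, 0.628, -0.001]
contact_force: [-4.0, 0.8, 3.5]
width: 0.0294
15.0 pos [0.6216 0.1536 0.1895] toolY yaw -12.17 z [-0.003  0.    -1.   ] F [-4.05  0.76  3.49] w 0.0294
```

```bash
python3 -m creep '{"slide":[[-0.01,0.002,0],[-0.01,0.002,-0.013],[-0.01,0.002,-0.02],[-0.01,0.002,-0.02]],"twist":[[0,0,0],[0,0,0],[0,0,0],[0,0,0]],"fingers":[-1,-1,-1,-1]}'; python3 -m creep '{"slide":[[0,0,-0.013],[0,0,-0.02],[0,0,-0.02]],"twist":[[0,0,0],[0,0,0],[0,0,0]],"fingers":[-1,-1,-1]}'; python3 ty.py
```

```text
clock: 15.4
position: [0.6209, 0.1537, 0.1868]
ee_rot: [-0.0, 0.778, 0.628, -0.001]
contact_force: [-3.1, 0.1, 2.7]
width: 0.0294
clock: 15.7
position: [0.6203, 0.1537, 0.1832]
ee_rot: [-0.001, 0.778, 0.628, -0.001]
contact_force: [-3.5, 1.0, 0.8]
width: 0.0297
15.7 pos [0.6203 0.1537 0.1832] toolY yaw -12.17 z [-0.003 -0.    -1.   ] F [-3.48  0.95  0.85] w 0.0297
```

```bash
python3 -m creep '{"slide":[[-0.005,0,-0.013],[-0.005,0,-0.02],[-0.005,0,-0.02]],"twist":[[0,0,0],[0,0,0],[0,0,0]],"fingers":[-1,-1,-1]}'; python3 -m creep '{"slide":[[0,0,-0.007],[0,0,-0.013],[0,0,-0.013]],"twist":[[0,0,0],[0,0,0],[0,0,0]],"fingers":[-1,-1,-1]}'; python3 -m creep '{"slide":[[0,0,-0.007],[0,0,-0.007]],"twist":[[0,0,0],[0,0,0]],"fingers":[-1,-1]}'
```

```text
clock: 16.0
position: [0.6221, 0.1533, 0.1808]
ee_rot: [0.001, 0.778, 0.628, 0.001]
contact_force: [-0.4, -0.6, -0.7]
width: 0.0297
clock: 16.3
position: [0.6212, 0.1535, 0.1792]
ee_rot: [0.0, 0.778, 0.628, 0.0]
contact_force: [0.1, 0.0, -0.5]
width: 0.0297
clock: 16.5
position: [0.6208, 0.1536, 0.1781]
ee_rot: [0.0, 0.778, 0.628, 0.0]
contact_force: [0.0, 0.2, -0.9]
width: 0.029
```

```bash
python3 -m creep '{"slide":[[0,0,-0.01],[0,0,-0.01]],"twist":[[0,0,0],[0,0,0]],"fingers":[-1,-1]}'; python3 -m creep '{"slide":[[0,0,-0.007],[0,0,-0.007]],"twist":[[0,0,0],[0,0,0]],"fingers":[-1,-1]}'
```

```text
clock: 16.7
position: [0.6206, 0.1536, 0.1765]
ee_rot: [-0.0, 0.778, 0.628, -0.0]
contact_force: [-0.2, 0.0, -0.6]
width: 0.0295
clock: 16.9
position: [0.6206, 0.1536, 0.1755]
ee_rot: [-0.0, 0.778, 0.628, -0.0]
contact_force: [0.3, 0.5, -1.0]
width: 0.0295
```

```bash
python3 -m creep '{"slide":[[0,0,-0.007],[0,0,-0.007]],"twist":[[0,0,0],[0,0,0]],"fingers":[-1,-1]}'; python3 -m creep '{"slide":[[0,0,-0.007],[0,0,-0.007]],"twist":[[0,0,0],[0,0,0]],"fingers":[-1,-1]}'
```

```text
clock: 17.1
position: [0.6208, 0.1537, 0.1746]
ee_rot: [0.0, 0.778, 0.628, 0.0]
contact_force: [-0.4, -0.2, -0.4]
width: 0.0296
clock: 17.3
position: [0.6209, 0.1537, 0.1743]
ee_rot: [0.0, 0.778, 0.628, 0.0]
contact_force: [-0.9, 0.0, 2.2]
width: 0.0295
```

```bash
python3 -m creep '{"slide":[[0,0,-0.005],[0,0,-0.005]],"twist":[[0,0,0],[0,0,0]],"fingers":[-1,-1]}'
python3 - <<'E'
from h import *
d=grab('scene','scene6')
cv2.imwrite('pics/s6.png',cv2.resize(np.clip(d['img'][220:320,340:440]*1.8,0,255).astype(np.uint8),None,fx=6,fy=6,interpolation=cv2.INTER_CUBIC))
E
```

```text
clock: 17.5
position: [0.6209, 0.1537, 0.1741]
ee_rot: [0.0, 0.778, 0.628, 0.001]
contact_force: [-2.4, -0.4, 5.9]
width: 0.0292
```

View pics/s6.png

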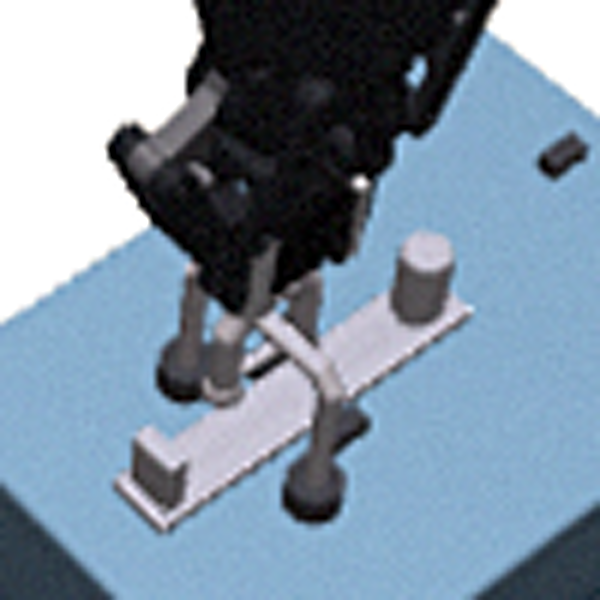

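```bash
python3 -m creep '{"slide":[[0,0,0.008],[0,0,0.008]],"twist":[[0,0,0],[0,0,0]],"fingers":[-1,-1]}'; python3 -m creep '{"slide":[[0,0,0],[0,0,0],[0,0,0],[0,0,0],[0,0,0.05],[0,0,0.15],[0,0,0.3],[0,0,0.5],[0,0,0.7],[0,0,0.7]],"twist":[[0,0,0],[0,0,0],[0,0,0],[0,0,0],[0,0,0],[0,0,0],[0,0,0],[0,0,0],[0,0,0],[0,0,0]],"fingers":[0,0.2,0.2,0.2,0.2,0.2,0.2,0.2,0.2,0.2]}'; python3 -m creep '{"slide":[[-0.2,0,0.1],[-0.4,0,0.1],[-0.7,0,0.1],[-1,0,0.1],[-1,0,0.1],[-1,0,0.1]],"twist":[[0,0,0],[0,0,0],[0,0,0],[0,0,0],[0,0,0],[0,0,0]],"fingers":[0.2,0.2,0.2,0.2,0.2,0.2]}'
python3 - <<'E'
from h import *
for n in('scene','top'):
    d=grab(n,n+'7')
    x0,x1,y0,y1=(340,440,220,320) if n=='scene' else (200,310,195,335)
    cv2.imwrite(f'pics/{n}7z.png',cv2.resize(np.clip(d['img'][y0:y1,x0:x1]*1.8,0,255).astype(np.uint8),None,fx=6 if n=='scene' else 4,fy=6 if n=='scene' else 4,interpolation=cv2.INTER_CUBIC))
d=load('scene7');P=cloud(d);g=(d['img'].max(2)<60)&(P[...,2]>.15)&(P[...,2]<.23)&(abs(P[...,0]-.622)<.04)&(abs(P[...,1]-.153)<.04)
Q=P[g];print(len(Q),Q.mean(0),Q.min(0),Q.max(0))
E
```

```text
clock: 17.75
position: [0.6208, 0.1537, 0.1742]
ee_rot: [0.0, 0.778, 0.628, 0.0]
contact_force: [-0.5, -1.0, 3.0]
width: 0.0296
clock: 18.75
position: [0.6231, 0.154, 0.2848]
ee_rot: [0.003, 0.778, 0.628, 0.004]
contact_force: [0.8, 0.6, -0.1]
width: 0.0512
clock: 19.35
position: [0.47, 0.1537, 0.2945]
ee_rot: [0.0, 0.778, 0.628, 0.001]
contact_force: [0.2, -0.2, 0.4]
width: 0.0512
347 [0.61788887 0.15607235 0.19086074] [0.59618929 0.12869397 0.15071134] [0.64136697 0.178976   0.21205745]
```

View pics/scene7z.png

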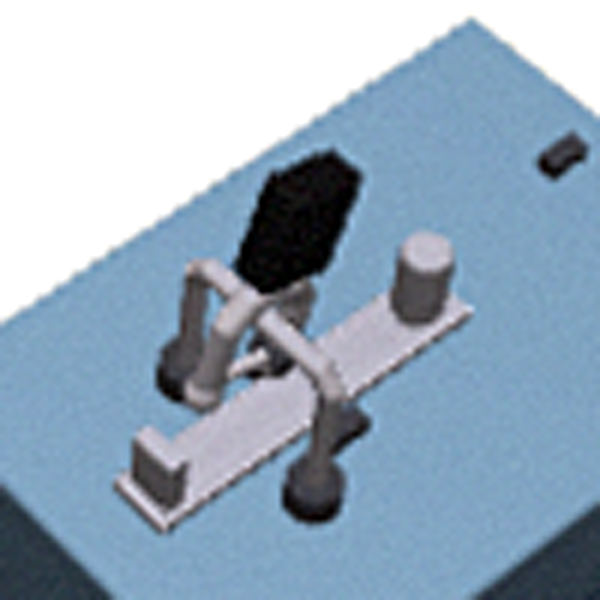

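View pics/top7z.png

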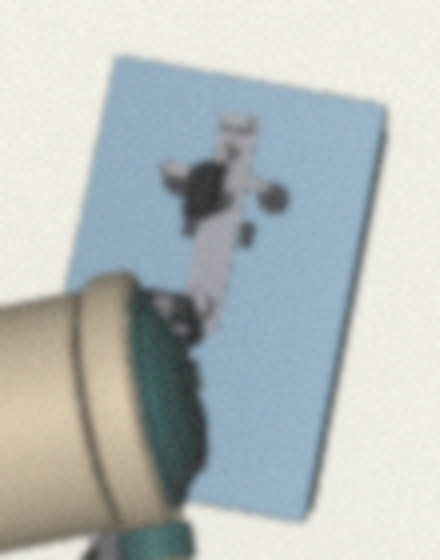

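View pics/scene7.png

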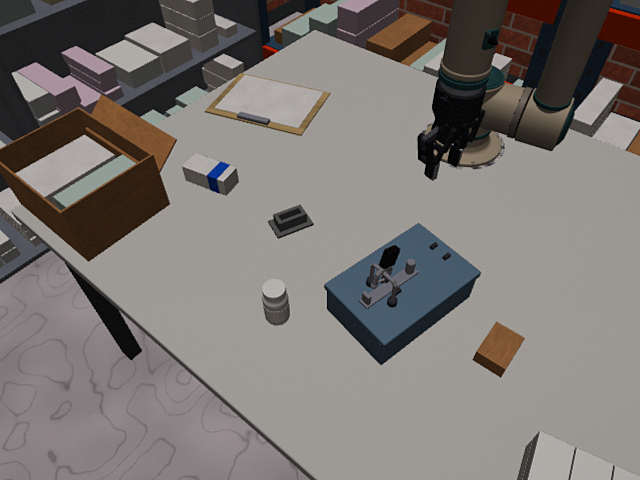

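```bash
cat > tilt.py <<'E'
from h import *
import sys
d=grab('scene',sys.argv[1]);P=cloud(d);a=np.radians(-12.1);X=np.array([np.cos(a),np.sin(a)]);Y=np.array([-X[1],X[0]])
bx=P[...,:2]@X;by=P[...,:2]@Y;z=P[...,2]
g=(d['img'].max(2)<60)&(abs(bx-.578)<.05)&(abs(by-.28)<.04)&(z>.165)&(z<.24)
for lo in np.arange(.165,.24,.006):
    q=g&(z>=lo)&(z<lo+.006)
    if q.sum(): print(round(lo,3),q.sum(),'bx',np.percentile(bx[q],[5,50,95]).round(4),'by',np.percentile(by[q],[5,50,95]).round(4))
cv2.imwrite(f'pics/{sys.argv[1]}z.png',cv2.resize(np.clip(d['img'][220:320,340:440]*1.8,0,255).astype(np.uint8),None,fx=6,fy=6,interpolation=cv2.INTER_CUBIC))
E
python3 tilt.py scene8; python3 -m creep '{"slide":[[0,0,0],[0,0,0],[0,0,0],[0,0,0],[0,0,0],[0,0,0],[0,0,0],[0,0,0]],"twist":[[0,0,0],[0,0,0],[0,0,0],[0,0,0],[0,0,0],[0,0,0],[0,0,0],[0,0,0]],"fingers":[0.2,0.2,0.2,0.2,0.2,0.2,0.2,0.2]}'; python3 tilt.py scene9
```

```text
0.165 5 bx [0.5609 0.5693 0.5805] by [0.2781 0.2861 0.2868]
0.171 29 bx [0.5585 0.5762 0.5853] by [0.2725 0.2863 0.2872]
0.177 38 bx [0.5602 0.5817 0.5851] by [0.2746 0.2852 0.2869]
0.183 43 bx [0.5564 0.5785 0.5828] by [0.2728 0.2855 0.2872]
0.189 38 bx [0.5549 0.5782 0.5813] by [0.2742 0.2858 0.2869]
0.195 43 bx [0.5537 0.5768 0.5797] by [0.2732 0.285  0.2873]
0.201 72 bx [0.5508 0.5616 0.5775] by [0.2734 0.2828 0.2873]
0.207 52 bx [0.5599 0.5708 0.5766] by [0.2737 0.2799 0.2864]
clock: 20.3
position: [0.4707, 0.1537, 0.2941]
ee_rot: [0.0, 0.778, 0.628, 0.0]
contact_force: [-0.1, -0.8, -0.5]
width: 0.0512
0.165 6 bx [0.5573 0.5668 0.5727] by [0.285  0.2856 0.287 ]
0.171 23 bx [0.5599 0.5771 0.5851] by [0.2723 0.2861 0.2873]
0.177 43 bx [0.5592 0.5799 0.5853] by [0.2759 0.2857 0.287 ]
0.183 45 bx [0.5567 0.5795 0.5829] by [0.2731 0.2856 0.2871]
0.189 35 bx [0.5579 0.578  0.5816] by [0.2732 0.2855 0.2873]
0.195 42 bx [0.5537 0.5751 0.5799] by [0.2739 0.286  0.2874]
0.201 81 bx [0.5508 0.5631 0.5778] by [0.2724 0.2809 0.2868]
0.207 44 bx [0.5593 0.5706 0.5758] by [0.2739 0.2808 0.2862]
```

View pics/scene9z.png

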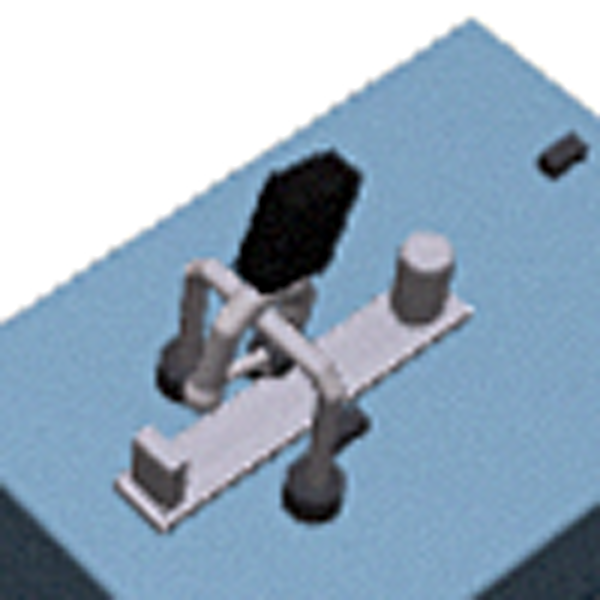

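```bash
python3 -m creep '{"slide":[[0.2,0,0],[0.5,0,0],[0.8,0,0],[1,0,0],[1,0,0],[1,0,0],[1,0,0]],"twist":[[0,0,0],[0,0,0],[0,0,0],[0,0,0],[0,0,0],[0,0,0],[0,0,0]],"fingers":[0.5,0.5,0.5,0.5,0.5,0.5,0.5]}' 20; python3 ty.py
```

```text
clock: 21.05
position: [0.6197, 0.1537, 0.2941]
ee_rot: [-0.0, 0.778, 0.628, -0.0]
contact_force: [-0.6, -0.9, 0.3]
width: 0.0641
21.05 pos [0.6197 0.1537 0.2941] toolY yaw -12.15 z [-0.001 -0.    -1.   ] F [-0.57 -0.91  0.31] w 0.0641
```

```bash
python3 -m creep '{"slide":[[0.029,-0.004,0],[0.029,-0.004,-0.2],[0.029,-0.004,-0.35],[0.029,-0.004,-0.45],[0.029,-0.004,-0.45]],"twist":[[0,0,0],[0,0,0],[0,0,0],[0,0,0],[0,0,0]],"fingers":[0.6,0.6,0.6,0.6,0.6]}'; python3 -m creep '{"slide":[[0,0,-0.05],[0,0,-0.1],[0,0,-0.15],[0,0,-0.2],[0,0,-0.2]],"twist":[[0,0,0],[0,0,0],[0,0,0],[0,0,0],[0,0,0]],"fingers":[0.6,0.6,0.6,0.6,0.6]}'; python3 -m creep '{"slide":[[0,0,-0.05],[0,0,-0.1],[0,0,-0.14],[0,0,-0.14]],"twist":[[0,0,0],[0,0,0],[0,0,0],[0,0,0]],"fingers":[0.6,0.6,0.6,0.6]}'; python3 ty.py; python3 tilt.py scene10
```

```text
clock: 21.55
position: [0.623, 0.153, 0.2246]
ee_rot: [-0.001, 0.778, 0.628, -0.002]
contact_force: [-0.6, -0.5, -0.6]
width: 0.0685
clock: 22.05
position: [0.6243, 0.1529, 0.1952]
ee_rot: [-0.001, 0.778, 0.628, -0.001]
contact_force: [0.4, 0.5, -0.6]
width: 0.0684
clock: 22.45
position: [0.6243, 0.1529, 0.1742]
ee_rot: [-0.001, 0.778, 0.628, -0.001]
contact_force: [1.2, 0.2, -0.1]
width: 0.0684
22.45 pos [0.6243 0.1529 0.1742] toolY yaw -12.17 z [-0.002 -0.    -1.   ] F [ 1.17  0.2  -0.06] w 0.0684
0.165 5 bx [0.562  0.5663 0.5731] by [0.2853 0.2856 0.2865]
0.171 31 bx [0.5589 0.5754 0.5848] by [0.2738 0.2856 0.2867]
0.177 45 bx [0.5439 0.5806 0.5845] by [0.274  0.2844 0.2874]
0.183 66 bx [0.5426 0.5774 0.6203] by [0.2746 0.2862 0.2924]
0.189 79 bx [0.5426 0.5798 0.6251] by [0.2752 0.286  0.2926]
0.195 89 bx [0.5417 0.5756 0.6256] by [0.2771 0.2863 0.2924]
0.201 109 bx [0.5432 0.5594 0.6232] by [0.2733 0.2839 0.2925]
0.207 79 bx [0.5415 0.5667 0.6242] by [0.2744 0.2834 0.2931]
0.213 39 bx [0.5394 0.5442 0.6254] by [0.2778 0.2883 0.2935]
0.219 32 bx [0.5335 0.5424 0.6252] by [0.2793 0.2893 0.2948]
0.225 42 bx [0.5373 0.6187 0.6253] by [0.2813 0.2928 0.2944]
0.231 41 bx [0.5291 0.6175 0.6237] by [0.2749 0.2923 0.2943]
0.237 6 bx [0.5664 0.6163 0.6197] by [0.2909 0.2929 0.2942]
```

View pics/scene10z.png

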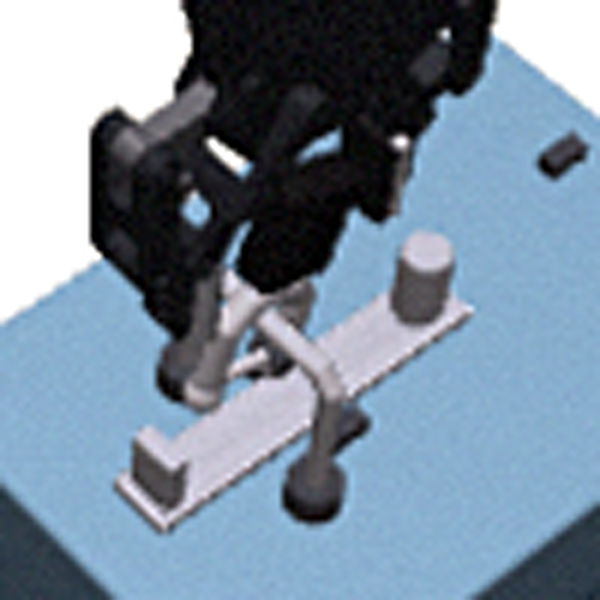

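```bash
python3 -m creep '{"slide":[[0,0,0],[0,0,0],[0,0,0],[0,0,0],[0,0,0],[0,0,0]],"twist":[[0,0,0],[0,0,0],[0,0,0],[0,0,0],[0,0,0],[0,0,0]],"fingers":[0.4,0.3,0.2,0.1,0,0]}' 20; python3 -m creep '{"slide":[[0,0,0],[0,0,0],[0,0,0],[0,0,0],[0,0,0]],"twist":[[0,0,0],[0,0,0],[0,0,0],[0,0,0],[0,0,0]],"fingers":[-0.1,-0.2,-0.25,-0.3,-0.3]}'; python3 tilt.py scene11
```

```text
clock: 23.1
position: [0.6251, 0.1531, 0.1756]
ee_rot: [0.0, 0.778, 0.628, 0.0]
contact_force: [0.1, -0.4, 0.4]
width: 0.0431
clock: 23.6
position: [0.6252, 0.153, 0.1756]
ee_rot: [0.0, 0.778, 0.628, 0.0]
contact_force: [-0.3, -0.5, -0.5]
width: 0.0297
0.171 15 bx [0.5635 0.5771 0.5845] by [0.2852 0.2859 0.2874]
0.177 36 bx [0.5624 0.5748 0.603 ] by [0.2852 0.2879 0.2934]
0.183 52 bx [0.5626 0.5821 0.6073] by [0.2796 0.2871 0.2928]
0.189 44 bx [0.5613 0.5847 0.6072] by [0.2796 0.2881 0.2933]
0.195 59 bx [0.5577 0.5809 0.6073] by [0.2846 0.2875 0.2931]
0.201 50 bx [0.5597 0.5756 0.6055] by [0.2849 0.2875 0.2927]
0.207 60 bx [0.5608 0.5685 0.6057] by [0.2789 0.2856 0.2932]
0.213 34 bx [0.5485 0.5617 0.6065] by [0.2774 0.288  0.2948]
0.219 72 bx [0.5396 0.5789 0.6217] by [0.2751 0.2909 0.2952]
0.225 102 bx [0.5363 0.6037 0.6251] by [0.2744 0.2918 0.2947]
0.231 60 bx [0.5343 0.6007 0.6241] by [0.2747 0.2929 0.2944]
0.237 27 bx [0.5318 0.5928 0.6154] by [0.2733 0.2928 0.2981]
```

View pics/scene11z.png

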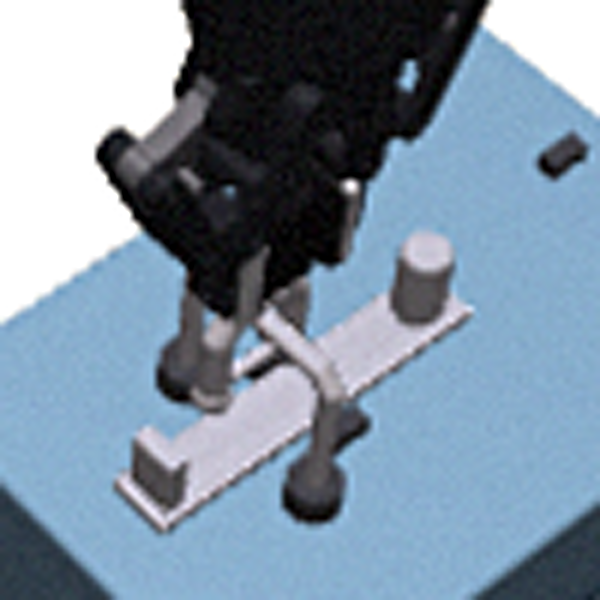

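```bash
python3 -m creep '{"slide":[[0,0,0],[0,0,0],[0,0,0.02],[0,0,0.05],[0,0,0.05]],"twist":[[0,0,0],[0,0,0],[0,0,0],[0,0,0],[0,0,0]],"fingers":[-1,-1,-1,-1,-1]}' 30; python3 ty.py; python3 -m creep '{"slide":[[0.015,-0.003,0],[0.03,-0.006,0],[0.03,-0.006,0]],"twist":[[0,0,0],[0,0,0],[0,0,0]],"fingers":[-1,-1,-1]}';  python3 -m creep '{"slide":[[0.007,-0.0015,0],[0.007,-0.0015,0]],"twist":[[0,0,0],[0,0,0]],"fingers":[-1,-1]}'
```

```text
clock: 24.15
position: [0.6255, 0.1531, 0.1838]
ee_rot: [0.0, 0.778, 0.628, 0.001]
contact_force: [0.1, -0.0, -0.6]
width: 0.0296
24.15 pos [0.6255 0.1531 0.1838] toolY yaw -12.17 z [ 0.001  0.    -1.   ] F [ 0.07 -0.03 -0.59] w 0.0296
clock: 24.45
position: [0.6299, 0.152, 0.1828]
ee_rot: [0.0, 0.778, 0.628, 0.0]
contact_force: [-1.3, 0.5, -1.2]
width: 0.0296
clock: 24.65
position: [0.6307, 0.1519, 0.1828]
ee_rot: [-0.0, 0.778, 0.628, -0.0]
contact_force: [-0.4, 0.7, -1.7]
width: 0.03
```

```bash
python3 -m creep '{"slide":[[0.01,-0.002,0],[0.01,-0.002,0]],"twist":[[0,0,0],[0,0,0]],"fingers":[-1,-1]}';  python3 -m creep '{"slide":[[0.007,-0.0015,0],[0.007,-0.0015,0]],"twist":[[0,0,0],[0,0,0]],"fingers":[-1,-1]}'
```

```text
clock: 24.85
position: [0.632, 0.1516, 0.1829]
ee_rot: [-0.0, 0.778, 0.628, -0.0]
contact_force: [0.4, -0.3, -0.8]
width: 0.0295
clock: 25.05
position: [0.6323, 0.1516, 0.1828]
ee_rot: [-0.001, 0.778, 0.628, -0.001]
contact_force: [-2.1, 0.2, 0.1]
width: 0.0294
```

```bash
python3 -m creep '{"slide":[[-0.03,0.006,0],[-0.06,0.013,0],[-0.075,0.016,0],[-0.075,0.016,0]],"twist":[[0,0,0],[0,0,0],[0,0,0],[0,0,0]],"fingers":[-1,-1,-1,-1]}';  python3 -m creep '{"slide":[[-0.01,0.002,0],[-0.01,0.002,0]],"twist":[[0,0,0],[0,0,0]],"fingers":[-1,-1]}';  python3 -m creep '{"slide":[[-0.007,0.0015,0],[-0.007,0.0015,0]],"twist":[[0,0,0],[0,0,0]],"fingers":[-1,-1]}'
```

```text
clock: 25.45
position: [0.6216, 0.1539, 0.1832]
ee_rot: [0.0, 0.778, 0.628, 0.0]
contact_force: [0.5, -0.4, -0.7]
width: 0.0299
clock: 25.65
position: [0.6204, 0.1541, 0.1831]
ee_rot: [0.0, 0.778, 0.628, 0.0]
contact_force: [-0.1, 0.1, -2.3]
width: 0.0297
clock: 25.85
position: [0.6193, 0.1543, 0.183]
ee_rot: [0.0, 0.778, 0.628, 0.0]
contact_force: [-0.0, -0.5, -0.9]
width: 0.0296
```

```bash
python3 -m creep '{"slide":[[-0.007,0.0015,0],[-0.007,0.0015,0]],"twist":[[0,0,0],[0,0,0]],"fingers":[-1,-1]}';  python3 -m creep '{"slide":[[-0.007,0.0015,0],[-0.007,0.0015,0]],"twist":[[0,0,0],[0,0,0]],"fingers":[-1,-1]}'
```

```text
clock: 26.05
position: [0.6182, 0.1546, 0.183]
ee_rot: [-0.0, 0.778, 0.628, -0.0]
contact_force: [0.4, -1.4, -0.1]
width: 0.0297
clock: 26.25
position: [0.6179, 0.1546, 0.1831]
ee_rot: [0.001, 0.778, 0.628, 0.001]
contact_force: [1.7, -0.4, -2.3]
width: 0.0291
```

```bash
python3 -m creep '{"slide":[[0.02,-0.004,0],[0.049,-0.01,0],[0.049,-0.01,-0.03],[0.049,-0.01,-0.05],[0.049,-0.01,-0.05],[0.049,-0.01,-0.05]],"twist":[[0,0,0],[0,0,0],[0,0,0],[0,0,0],[0,0,0],[0,0,0]],"fingers":[-1,-1,-1,-1,-1,-1]}'; python3 ty.py
```

```text
clock: 26.85
position: [0.6246, 0.1532, 0.1756]
ee_rot: [0.0, 0.778, 0.628, 0.0]
contact_force: [0.8, -0.1, 0.6]
width: 0.03
26.85 pos [0.6246 0.1532 0.1756] toolY yaw -12.17 z [ 0. -0. -1.] F [ 0.75 -0.14  0.55] w 0.03
```

```bash
python3 -m creep '{"slide":[[0.003,0,-0.004],[0.003,0,-0.004],[0.003,0,-0.004]],"twist":[[0,0,0],[0,0,0],[0,0,0]],"fingers":[-1,-1,-1]}';python3 -m creep '{"slide":[[0,0,-0.003],[0,0,-0.003]],"twist":[[0,0,0],[0,0,0]],"fingers":[-1,-1]}'; python3 ty.py
```

```text
clock: 27.15
position: [0.6248, 0.1533, 0.1753]
ee_rot: [-0.0, 0.778, 0.628, -0.0]
contact_force: [-2.0, 0.8, 4.2]
width: 0.0299
clock: 27.35
position: [0.6248, 0.1533, 0.1752]
ee_rot: [0.0, 0.778, 0.628, -0.0]
contact_force: [-2.6, 0.1, 6.1]
width: 0.0297
27.35 pos [0.6248 0.1533 0.1752] toolY yaw -12.16 z [ 0. -0. -1.] F [-2.56  0.05  6.06] w 0.0297
```

```bash
python3 -m creep '{"slide":[[0,0,0.006],[0,0,0.006],[0,0,0.006]],"twist":[[0,0,0],[0,0,0],[0,0,0]],"fingers":[-1,-1,-1]}'; python3 -m creep '{"slide":[[0,0,0],[0,0,0],[0,0,0],[0,0,0],[0,0,0],[0,0,0]],"twist":[[0,0,0],[0,0,0],[0,0,0],[0,0,0],[0,0,0],[0,0,0]],"fingers":[-0.28,-0.26,-0.24,-0.22,-0.2,-0.2]}' 20; python3 tilt.py scene12; python3 ty.py
```

```text
clock: 27.65
position: [0.625, 0.1533, 0.1754]
ee_rot: [-0.0, 0.778, 0.628, -0.0]
contact_force: [-1.9, -0.4, 3.0]
width: 0.0296
clock: 28.25
position: [0.6251, 0.1533, 0.1753]
ee_rot: [0.0, 0.778, 0.628, 0.0]
contact_force: [0.0, -0.0, 0.1]
width: 0.0342
0.165 3 bx [0.5749 0.5817 0.5843] by [0.2838 0.2838 0.2843]
0.171 16 bx [0.5618 0.5751 0.5917] by [0.2862 0.2867 0.2895]
0.177 43 bx [0.56   0.576  0.6026] by [0.2853 0.2876 0.2931]
0.183 50 bx [0.5606 0.5843 0.6085] by [0.2801 0.2872 0.2931]
0.189 52 bx [0.5582 0.5807 0.6095] by [0.2795 0.2883 0.2935]
0.195 56 bx [0.5563 0.5821 0.6096] by [0.2834 0.2878 0.2933]
0.201 63 bx [0.5592 0.5764 0.6084] by [0.2791 0.2872 0.2931]
0.207 67 bx [0.5586 0.5676 0.6057] by [0.2762 0.2851 0.2931]
0.213 27 bx [0.5534 0.5598 0.6086] by [0.2787 0.2892 0.2951]
0.219 66 bx [0.5394 0.5603 0.625 ] by [0.2779 0.2925 0.295 ]
0.225 106 bx [0.536  0.6052 0.6264] by [0.2751 0.2915 0.2951]
0.231 53 bx [0.5299 0.5629 0.6242] by [0.2747 0.2933 0.2947]
0.237 26 bx [0.531  0.6042 0.606 ] by [0.2732 0.2912 0.298 ]
28.3 pos [0.6251 0.1533 0.1754] toolY yaw -12.17 z [ 0. -0. -1.] F [-0.19  0.91  0.38] w 0.0339
```

View pics/scene12z.png

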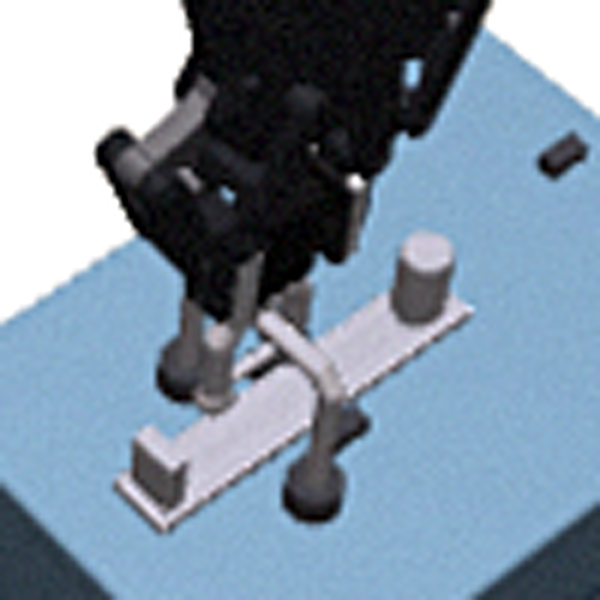

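```bash
python3 -m creep '{"slide":[[0,0,0],[0,0,0],[0,0,0],[0,0,0],[0,0,0],[0,0,0]],"twist":[[0,0,0],[0,0,0],[0,0,0],[0,0,0],[0,0,0],[0,0,0]],"fingers":[-0.1,0,0.1,0.2,0.3,0.3]}'; python3 tilt.py scene13
```

```text
clock: 28.9
position: [0.6251, 0.1533, 0.1754]
ee_rot: [0.0, 0.778, 0.628, 0.0]
contact_force: [-0.1, 0.6, 0.4]
width: 0.0554
0.165 2 bx [0.5816 0.5859 0.5902] by [0.2804 0.2828 0.2851]
0.171 21 bx [0.5676 0.5812 0.593 ] by [0.2841 0.2863 0.2874]
0.177 42 bx [0.5493 0.5779 0.6129] by [0.2777 0.2865 0.2923]
0.183 60 bx [0.5495 0.5766 0.6154] by [0.2778 0.2868 0.2933]
0.189 81 bx [0.5487 0.5819 0.6197] by [0.2757 0.2868 0.2929]
0.195 75 bx [0.5493 0.5811 0.62  ] by [0.2753 0.2866 0.2928]
0.201 79 bx [0.5476 0.5746 0.6192] by [0.2764 0.2867 0.2934]
0.207 94 bx [0.549  0.5739 0.6162] by [0.2754 0.2848 0.2936]
0.213 33 bx [0.5479 0.5505 0.6179] by [0.2764 0.2862 0.2934]
0.219 39 bx [0.5321 0.5492 0.6192] by [0.2788 0.2932 0.2951]
0.225 73 bx [0.5307 0.6111 0.62  ] by [0.276  0.2923 0.295 ]
0.231 42 bx [0.5286 0.5546 0.6205] by [0.2817 0.2907 0.2945]
0.237 11 bx [0.5284 0.6112 0.6158] by [0.2886 0.2929 0.2948]
```

View pics/scene13z.png

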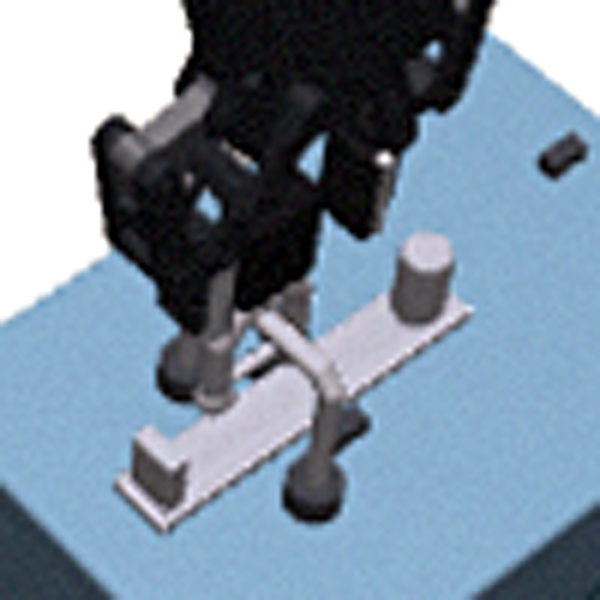

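Upright with the fingers clear. Lifting straight up, then backing away.

```bash
python3 -m creep '{"slide":[[0,0,0.05],[0,0,0.15],[0,0,0.3],[0,0,0.5],[0,0,0.7],[0,0,0.8],[0,0,0.8]],"twist":[[0,0,0],[0,0,0],[0,0,0],[0,0,0],[0,0,0],[0,0,0],[0,0,0]],"fingers":[0.4,0.4,0.4,0.4,0.4,0.4,0.4]}'; python3 -m creep '{"slide":[[-0.2,0,0],[-0.4,0,0],[-0.7,0,0],[-1,0,0],[-1,0,0],[-1,0,0],[-1,0,0],[-1,0,0],[-1,0,0],[-1,0,0],[-1,0,0],[-1,0,0]],"twist":[[0,0,0],[0,0,0],[0,0,0],[0,0,0],[0,0,0],[0,0,0],[0,0,0],[0,0,0],[0,0,0],[0,0,0],[0,0,0],[0,0,0]],"fingers":[0.4,0.4,0.4,0.4,0.4,0.4,0.4,0.4,0.4,0.4,0.4,0.4]}'; python3 tilt.py scene14
python3 - <<'E'
from h import *
d=load('scene14');P=cloud(d);a=np.radians(-12.1);X=np.array([np.cos(a),np.sin(a)])
for u,v,n in[(412,262,'knob')]:pass
bx=P[...,:2]@X
k=(P[...,2]>.12)&(P[...,2]<.14)&(abs(bx-.503)<.03)&(abs(P[...,1]-.17)<.03);print('knob bx',bx[k].mean() if k.any() else None)
E
```

```text
clock: 29.65
position: [0.6264, 0.1535, 0.2991]
ee_rot: [0.002, 0.778, 0.628, 0.003]
contact_force: [0.5, 0.6, -0.8]
width: 0.06
clock: 30.85
position: [0.4753, 0.1533, 0.2952]
ee_rot: [-0.0, 0.778, 0.628, -0.0]
contact_force: [-0.0, -0.2, 0.4]
width: 0.0598
0.171 27 bx [0.5673 0.5869 0.5938] by [0.275  0.286  0.2872]
0.177 31 bx [0.5681 0.5864 0.5939] by [0.275  0.2865 0.2879]
0.183 35 bx [0.5712 0.5903 0.5946] by [0.2746 0.2862 0.2873]
0.189 31 bx [0.5684 0.5854 0.594 ] by [0.2766 0.2865 0.2877]
0.195 34 bx [0.5679 0.587  0.5944] by [0.276  0.2864 0.2876]
0.201 47 bx [0.5668 0.5862 0.594 ] by [0.2751 0.2863 0.2877]
0.207 99 bx [0.5675 0.5803 0.5933] by [0.2733 0.2795 0.286 ]
knob bx 0.505855069999673
```

View pics/scene14z.png

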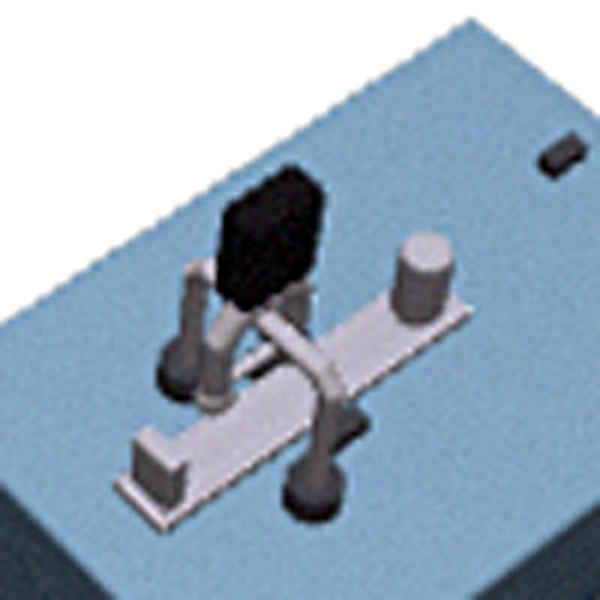

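View pics/scene14.png

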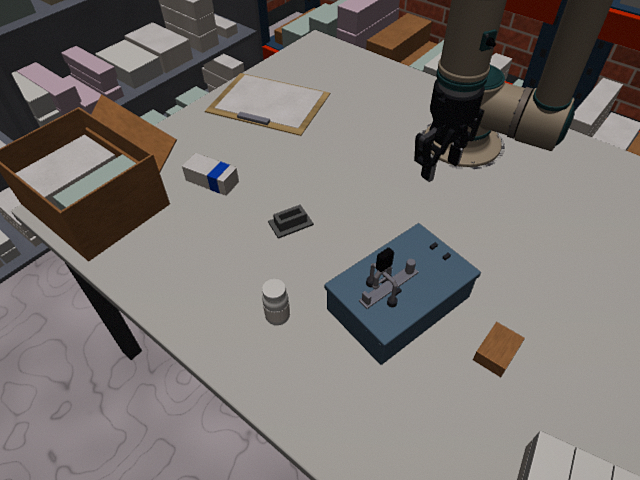

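```bash
python3 -c "
from rig import order
print(order.sign_off())"
```

```text
the job is handed in; nothing more can be done
None
```

The box is locked: the bolt is home and the snap hook hangs upright on the staple's bar with its gate shut. I handed the job in at about 31 s of the 58 s; no verdict was reported.

- **Bolt:** I gripped the knob and slid the bolt until it met its stop, where it moved no further and the force rose to 14 N. The last picture puts the knob about 74 mm short of the staple (75 mm expected), with the lug past the bar.
- **Hook:** I took it out of its rest by the grip and lowered it a few millimetres at a time.
  - **Gate:** It met the bar where expected and took up to about 5 N to swing, then the force dropped back as it shut.
  - **Crown:** I stopped about 6 N after the crown met the bar, well under the 25 N limit.
- **One check failed, then mended:** after I first let go, the hook leaned about 16° because it sat roughly 4 mm off centre on the bar. I took the grip again, felt both inner sides of the hook lightly against the bar (about 2 N) to centre it, and let go again.
- **Last checks:**
  - **Hook:** The grip's edge was vertical and its top stood at 0.211 m, against about 0.210 m expected with the crown on the bar. The gate showed as a closed line under the bar.
  - **Surroundings:** The carton, packet and jar looked unmoved, and the arm stood clear.
- **Disagreement:** the two cameras differed by about 4–8 mm, so I relied on touch for the final positions.

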